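# Set the ratchet stand to its third click and load it

### The job

The ratchet stand on the bench is fully down. Lift its column slowly by the saddle to the third click, no further, let it down gently so that it rests on the pawl, and let go; then stand the small air cylinder upright in the middle of the saddle, and leave the other things where they are.

Things in the scene. Friction and masses are not known exactly. Their poses are not given: they have to be found in the camera images.
- saddle_top (a point): centre of the top face of the stand's saddle, a dark steel block with a rubber top, 60 mm (x) by 48 mm (y), 24 mm high, on a 24 mm square steel column that slides straight up out of the tower; z up. Grip it by its long sides, 48 mm apart along y. With the column down this point is 154 mm above the bench, and 18 mm lie free between saddle and tower top.
- ratchet_stand: ratchet stand: grey tower 68 mm (x) by 50 mm (y), 112 mm high, on a dark foot plate 130 x 110 x 8 mm, fixed to the bench. Origin at the centre of its underside, below the saddle; same axes as the saddle. Inside, out of sight, sits a spring-loaded pawl whose height was set differently each time.
- column (a joint): lift of the column, m: 0 = fully down (start of every run), 0.106 = end of travel. Column and saddle weigh 0.5 kg, with under 1 N of sliding friction. The first click comes somewhere between 10 and 52 mm of lift, the others every 14 mm after it (four in all). Let down, it rests on the last tooth that clicked; a click too many cannot be undone.
- rack: the four teeth on the column's front face; origin as the stand's, rising with the column. At each tooth the upward pull, about 4.5 N when free, grows by 4 to 9 N over 6 mm of lift (pawl rides out), falls back to within about 1.5 N of the free pull, and some 3 mm higher the pawl snaps in under the tooth (the click); the next 4 mm are free. More than 45 N on the pawl damages it.
- notch3: the third tooth from the top, the one that must rest on the pawl in the end. Same origin and axes as the rack.
- cyl_centre (a point): small aluminium air cylinder standing upright on the bench, 0.45 kg: square body 52 x 52 mm, 62 mm high, with a 16 mm piston rod sticking up from the middle of its top to 106 mm above its foot. Origin at the centre of the square body, 31 mm above its foot; z up, x and y square to its flat sides.
- cyl_foot (a point): centre of the underside of the same air cylinder.
- air_cylinder: the air cylinder as a whole; origin at the centre of its underside.
- grease_pot: white grease pot with a red screw lid, 69 mm across, 54 mm high; origin at the centre of its underside. A bystander: leave it alone.
- oil_bottle: white oil bottle with a yellow spout, 51 mm across, 152 mm high; origin at the centre of its underside. A bystander: leave it alone.
- tape_roll: roll of black tape lying flat, 58 mm across, 19 mm high; origin at the centre of its underside. A bystander: leave it alone.
- end_cap: square aluminium end cap lying flat, 56x56x18 mm; origin at the centre of its underside. A bystander: leave it alone.
- piston: white piston disc with a black seal lying flat, 40 mm across, 14 mm high; origin at the centre of its underside. A bystander: leave it alone.
- spanner: open-end spanner lying flat, 36x191x6 mm, long along its own y; origin at the centre of its underside. A bystander: leave it alone.
Not all that is in view belongs to the job. Leave any purple look-alike of the air_cylinder alone.

How it is judged (in metres and radians):
On the way:
1. the column, let go, rests with its third tooth on the pawl while the saddle is still empty (contact force between notch3 and anything else above 0.8 N and velocity of joint column between -0.01 and 0.01 m/s and contact force between the fingers and anything else below 0.1 N and horizontal distance between cyl_foot and saddle_top above 0.05 m), for 0.3 s.
At the end, for the whole second after the job is handed in: The column rests with its third tooth on the pawl, still; the air cylinder stands upright (within 0.08 rad) and still on the saddle, its foot on the saddle's top (within 4 mm in height) and its centre within 12 mm of the saddle's (contact force between notch3 and anything else above 0.8 N and velocity of joint column between -0.01 and 0.01 m/s and horizontal distance between cyl_foot and saddle_top below 0.012 m and z of cyl_foot in the frame of saddle_top between -0.004 and 0.004 m and angle between cyl_foot's own z axis and vertical below 0.08 rad and linear speed of air_cylinder below 0.02 m/s); the robot touches nothing.
It fails at once if the pawl is overloaded: the column is pushed down on it, or forced past it, with more than 45 N (contact force between rack and anything else above 45 N).
It fails at once if the air cylinder is tipped over (angle between cyl_foot's own z axis and vertical above 0.5 rad).
It fails at once if the air cylinder is set down hard, with more than 40 N on the saddle (contact force between ratchet_stand and air_cylinder above 40 N).
It fails at once if a bystander is moved by more than 25 mm (distance of any of grease_pot, oil_bottle, tape_roll, end_cap, piston, spanner from where it was at the start of the episode above 0.025 m).
It also fails if it takes over 67 s, if anything falls off the work surface, if the arm or the gripper's body presses on something with over 40 N, if the wrist force passes 120 N, or if a joint passes its speed limit or range.

### The arm

A 6-joint arm with a two-finger parallel gripper is mounted at the origin on a cart in front of the work surface, level with it; the furniture and walls round the work are solid. World frame = base frame: x ahead of the robot, y to its left, z up, the work surface at z = 0. Lengths are in m, angles in degrees, forces in N, time in s.
With the tool pointing down it reaches from about 0.35 to 0.875 m from the base axis. Payload 4.2 kg.
Tool frame: the origin (TCP) lies between the finger pads; the fingertips stand 14 mm ahead of it and the grasp point (between the pads) lies 5 mm behind it; x points along the fingers, y is the direction in which the jaws open and shut, and the axes are right-handed (so a half turn about x gives the same grasp; the last joint's range is limited). The gripper opens to 87 mm and grips with 3 to 60 N. Pads are 19 mm wide; open, the fingers measure 117 mm over their backs; the gripper's body (75 mm by 190 mm) begins 51 mm behind the grasp point.
Start: joints at [83.801, 22.042, 0.453, 0, -68.411, -14.817], TCP at [0.224, 0.583, 0.237] pointing down, gripper open.
Joint ranges: [-179.83, 179.83], [-69.29, 118.12], [-61.27, 80.66], [-181.25, 117.63], [-171.15, -9.14], [-177.46, 177.46]. Speed limits (degrees/s): [159.86, 159.86, 180, 180, 180, 180].

### API

Orientations are given as a 3x3 rotation matrix whose columns are the frame's x, y, z axes.
In Python, from station import r, imaging, job gives the robot as it stands. The module is installed in compiled form; this text tells all that it offers.
- The arm moves only by the tool apply_moves, never from a script. Its arguments are lists of equal length, an entry for each row: "xyz": the shift along the tool's x, y, z in m, a list of three; "twist": the turn about the tool's x in degrees; "claw": the opening, from 0 (shut) to 1 (fully open). A call has 1 to 12 rows; each row shifts and turns the pose as measured when the row begins, along the tool's axes as they then stand; what a row does not reach is not made up. A row lasts 1/10 s, in which the tool goes at most 50 mm and 8.59 degrees, less where a joint would pass 70% of its speed; a pose out of reach is approached as far as the arm can. A call is refused whole if a number of a shift passes 0.05 or a number of a turn 8.59, either way. A call with a gripper value outside its range is refused whole. The fingers move at their own pace and stop on an object; the grip force is fixed at half the most. Time passes only in rows, so rows that do not move let the fingers close. It gives the time, the measured TCP pose, the force and the opening at its end, in the units of the state.
- r.sense(): the state, without advancing time (a new reading comes with each control period).
- imaging.capture(name): name is "scene" or "top" or "wrist"; returns a dict with "pixels" (384x512x3 uint8, red, green, blue), "mtx" (3x3 intrinsics, pixels), "view" (4x4, takes a point from world to camera coordinates). Camera axes: x right, y down, z forward; pixel columns grow to the right and rows downward; lengths in m; the calibration is good to about 2 mm. A picture is of the moment at which its call begins. There is no depth.
- job.finish_job(): hands the job in, once; it reports no verdict.
Trained networks look in a picture, given as the dict that the camera call returned (one of the last four; its "shot" number tells which), for a name from the list of things; names that differ only in an ending like _2 or _b are one class to them, and where a whole thing is asked for, a point or a joint stands for the part that bears it (a point fixed in the world has none). Each returns a list of dicts, best first, with "p" (0 to 1); they miss things now and then, are a little off and sometimes report something else, mostly with a low value. They report only what shows in the picture. A call takes as long as a camera call. They do not tell look-alikes from the thing itself.
- imaging.regions_of(query, picture): "mask" (384x512 bool, what is visible of it) and "centre" ([column, row] in pixels, amid what is visible of it).
The state is a dict: "time_s": time; "joints": joint angles; "joint_velocities": joint speeds; "effort": joint torques, N m; "tcp_pos": TCP position; "ee_rot": TCP orientation; "wrist_force": force on the tool from outside, world axes, zero at the start; "moment": the same for the moment, N m; "gripper_width": opening from 0.0 (shut) to 1.0 (fully open).
Only numpy, scipy, OpenCV 4.12 (cv2) and the standard library are available. Lean on these libraries where they do the work, as an engineer would, in place of code of your own. Each camera call takes 0.05 s, during which the arm holds its last target.

## Working session

There is one attempt and no reset: what is moved stays moved. The work goes in short steps, Python scripts to look and compute and a tool call to move; the robot and the scene stay as the last step left them, time stands still between calls to the robot, and variables do not carry over. Pictures are saved under pics/ and viewed, and the job is handed in when it is done.

Besides the shell and the picture viewer there is one more tool, called after "Emit:" as name(argument=value, ...), one argument or row to a line, values as JSON. apply_moves: Moves the arm, as the interface text tells. Its arguments: {"type":"object","properties":{"xyz":{"type":"array","items":{"type":"array","items":{"type":"number"}}},"twist":{"type":"array","items":{"type":"number"}},"claw":{"type":"array","items":{"type":"number"}}},"required":["xyz","twist","claw"]}

```bash
mkdir -p pics; python3 - <<'E'
from station import r, imaging, job
import cv2,numpy as np
s=r.sense();print({k:np.round(v,3).tolist() for k,v in s.items()})
for n in ["scene","top"]:
    p=imaging.capture(n)
    im=cv2.cvtColor(p["pixels"],cv2.COLOR_RGB2BGR)
    cv2.imwrite(f"pics/{n}0.png",im)
    np.savez(f"{n}0.npz",mtx=p["mtx"],view=p["view"])
    print(n,p["mtx"].round(1).tolist(),p["view"].round(3).tolist())
    for q in ["saddle_top","air_cylinder","ratchet_stand","cyl_centre","cyl_foot"]:
        for d in imaging.regions_of(q,p)[:3]:
            ys,xs=np.nonzero(d["mask"]);print(q,round(d["p"],2),np.round(d["centre"],1),xs.min(),xs.max(),ys.min(),ys.max())
E
```

```text
{'time_s': 0.0, 'joints': [83.801, 22.091, 0.38, -0.031, -68.413, -14.817], 'joint_velocities': [-0.109, 0.072, 0.066, 0.019, 0.075, -0.023], 'effort': [0.001, -39.066, 18.741, 4.22, 0.011, -0.0], 'tcp_pos': [0.224, 0.583, 0.235], 'ee_rot': [[-0.001, -0.359, -0.933], [-0.002, -0.933, 0.359], [-1.0, 0.002, -0.0]], 'wrist_force': [-0.843, -0.514, -0.5], 'moment': [-0.035, 0.004, 0.003], 'gripper_width': 1.0}
scene [[411.3, 0.0, 258.3], [0.0, 411.3, 194.4], [0.0, 0.0, 1.0]] [[-0.53, -0.848, -0.019, 0.312], [-0.557, 0.365, -0.746, 0.385], [0.639, -0.385, -0.666, 1.056], [0.0, 0.0, 0.0, 1.0]]
air_cylinder 0.78 [339.  214.8] 325 344 198 225
cyl_centre 0.74 [336.  210.4] 325 344 199 224
top [[373.6, 0.0, 252.8], [0.0, 373.6, 195.3], [0.0, 0.0, 1.0]] [[-0.012, -1.0, -0.007, 0.028], [-0.994, 0.013, -0.104, 0.522], [0.104, 0.006, -0.995, 1.016], [0.0, 0.0, 0.0, 1.0]]
saddle_top 0.59 [221.9 195.4] 211 232 181 206
air_cylinder 0.95 [309.9 200.6] 297 320 186 209
air_cylinder 0.94 [335.9 233.4] 320 346 221 243
air_cylinder 0.62 [147.8 141.6] 136 163 130 154
ratchet_stand 0.71 [223.2 201.6] 204 247 174 224
ratchet_stand 0.44 [371.  162.9] 362 375 159 171
ratchet_stand 0.35 [307.8 199.6] 296 320 186 209
cyl_centre 0.77 [310.3 198.4] 297 319 187 209
cyl_centre 0.63 [225.7 201. ] 203 247 174 224
cyl_centre 0.61 [336.1 232.2] 319 346 220 244
cyl_foot 0.64 [330.9 234.1] 319 347 220 244
cyl_foot 0.57 [308.6 198.7] 297 320 187 209
cyl_foot 0.45 [226.1 193.5] 210 233 181 208
```

```bash
python3 - <<'E'
import cv2
im=cv2.imread("pics/top0.png");cv2.imwrite("pics/top0c.png",cv2.resize(im[110:270,110:400],None,fx=2.75,fy=2.75,interpolation=cv2.INTER_CUBIC))
E
```

```text
(no output)
```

View pics/scene0.png

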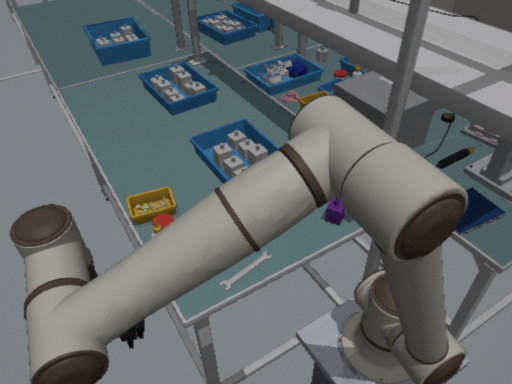

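View pics/top0.png

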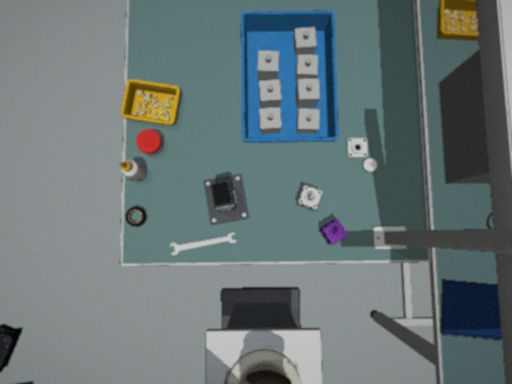

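View pics/top0c.png

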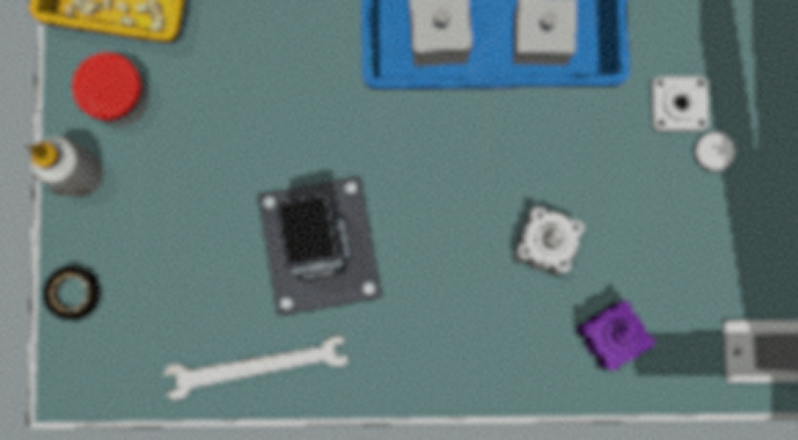

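```bash
cat > h.py <<'E'
import numpy as np,cv2
def ray(K,V,uv):
    R=V[:3,:3];t=V[:3,3];c=-R.T@t
    d=R.T@np.linalg.solve(K,np.array([uv[0],uv[1],1.]));return c,d
def atz(K,V,uv,z):
    c,d=ray(K,V,uv);return c+d*(z-c[2])/d[2]
def proj(K,V,P):
    p=(V[:3,:3]@np.asarray(P,float).T).T+V[:3,3];q=(K@p.T).T;return q[:,:2]/q[:,2:]
def tool(s,target,yaw=None):
    """shift in tool axes to world TCP target; yaw = desired direction deg of tool y (mod 180)"""
    R=np.array(s["ee_rot"]);d=R.T@(np.array(target)-s["tcp_pos"])
    y=np.degrees(np.arctan2(R[1,1],R[0,1]))
    tw=None
    if yaw is not None:
        tw=-((yaw-y+90)%180-90)
    return d.round(4),tw
E
python3 - <<'E'
from h import *
z=np.load("top0.npz");K,V=z["mtx"],z["view"]
f=lambda x,y:(110+(x+.5)/2.75-.5,110+(y+.5)/2.75-.5)
pts=[atz(K,V,f(*c),.008) for c in [(261,193),(360,178),(381,295),(280,314)]]
print(np.round(pts,3).tolist(),np.mean(pts,0).round(4))
a=pts[0]-pts[3];b=pts[1]-pts[2];print(np.linalg.norm(a),np.linalg.norm(b),np.degrees(np.arctan2(a[1],a[0])),np.degrees(np.arctan2(b[1],b[0])))
for uv in [(221.9,195.4),(221.5,193.5)]: print("saddle",atz(K,V,uv,.154))
print("cyl rod top",atz(K,V,f(553,235),.106),"top face",atz(K,V,f(550,238),.062))
print("purple",atz(K,V,f(620,333),.062))
E
```

```text
[[0.57, 0.159, 0.008], [0.585, 0.056, 0.008], [0.463, 0.036, 0.008], [0.444, 0.14, 0.008]] [0.5154 0.0977 0.008 ]
0.12728201038597117 0.12366801423686567 8.89459445237745 9.550419371848719
saddle [0.5094211  0.09694153 0.154     ]
saddle [0.51412231 0.0979067  0.154     ]
cyl rod top [ 0.51219749 -0.12801369  0.106     ] top face [ 0.51382592 -0.13159314  0.062     ]
purple [ 0.42031081 -0.19683158  0.062     ]
```

```bash
python3 - <<'E'
import cv2
im=cv2.imread("pics/top0.png");cv2.imwrite("pics/top0d.png",cv2.resize(im[165:235,190:350],None,fx=5,fy=5,interpolation=cv2.INTER_CUBIC))
E
```

```text
(no output)
```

View pics/top0d.png

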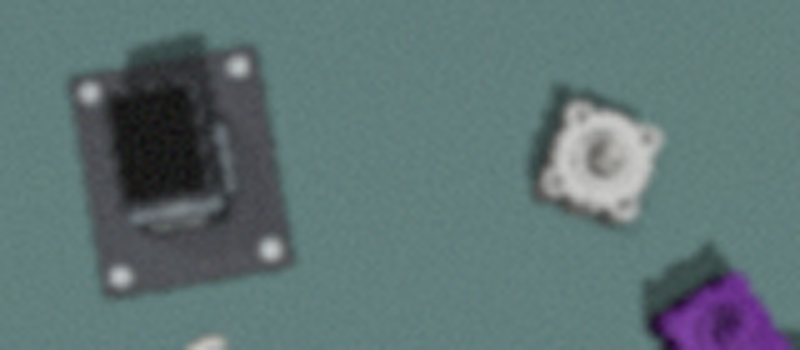

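```bash
python3 - <<'E'
from station import r
from h import *
print(tool(r.sense(),(0.515,0.098,0.26),99.2))
E
```

```text
(array([-0.0235,  0.3488, -0.4456]), np.float64(-30.217371608200438))
```

Emit:
apply_moves(
  xyz=[
    [-0.002,0.029,-0.037],
    [-0.002,0.029,-0.037],
    [-0.002,0.029,-0.037],
    [-0.002,0.029,-0.037],
    [-0.002,0.029,-0.037],
    [-0.002,0.029,-0.037],
    [-0.002,0.029,-0.037],
    [-0.002,0.029,-0.037],
    [-0.002,0.029,-0.037],
    [-0.002,0.029,-0.037],
    [-0.002,0.029,-0.037],
    [-0.002,0.029,-0.037],
  ],
  twist=[0,0,0,0,0,0,0,0,0,0,0,0],
  claw=[1,1,1,1,1,1,1,1,1,1,1,1],
)

```text
time_s: 1.8
tcp_pos: [0.5229, 0.0874, 0.2628]
ee_rot: [[0.007, -0.346, -0.938], [0.005, -0.938, 0.346], [-1.0, -0.007, -0.004]]
wrist_force: [0.8, 0.5, 0.3]
gripper_width: 1.003
```

```bash
python3 - <<'E'
from station import r
from h import *
s=r.sense();print(s["time_s"],s["tcp_pos"],s["joints"],tool(s,(0.515,0.098,0.26),99.2))
E
```

```text
1.8 [0.52292801 0.08740239 0.26284259] [ 26.98766952  11.49382632 -10.60276496  -0.08069826 -67.44331548
  42.77612736] (array([ 0.0028, -0.0072,  0.0111]), np.float64(-29.465986323125094))
```

Emit:
apply_moves(
  xyz=[
    [0,0,0],
    [0,0,0],
    [0,0,0],
    [0,0,0],
    [0,0,0],
  ],
  twist=[-7.5,-7.5,-7.5,-7,0],
  claw=[1,1,1,1,1],
)

```text
time_s: 2.3
tcp_pos: [0.526, 0.0798, 0.2632]
ee_rot: [[0.008, 0.167, -0.986], [0.004, -0.986, -0.167], [-1.0, -0.003, -0.008]]
wrist_force: [0.0, -0.0, 0.0]
gripper_width: 0.998
```

```bash
cat > look.py <<'E'
import sys
from station import r,imaging
from h import *
def look(cam,tag):
    p=imaging.capture(cam);im=cv2.cvtColor(p["pixels"],cv2.COLOR_RGB2BGR)
    cv2.imwrite(f"pics/{cam}_{tag}.png",im);np.savez(f"{cam}_{tag}.npz",mtx=p["mtx"],view=p["view"]);return p
if __name__=="__main__":
    for c in sys.argv[2:]: look(c,sys.argv[1])
    s=r.sense();print(s["time_s"],s["tcp_pos"],s["joints"],s["ee_rot"],s["gripper_width"])
E
python3 look.py 1 wrist top
```

```text
2.4 [0.52595847 0.07997348 0.26318077] [ 2.61154591e+01  1.16290783e+01 -1.04022657e+01 -1.94564454e-02
 -6.74560427e+01  7.33641508e+01] [[ 0.00789526  0.16458087 -0.98633199]
 [ 0.00421978 -0.98635944 -0.16455167]
 [-0.99995993 -0.00286292 -0.00848206]] 0.9991417543564601
```

View pics/wrist_1.png

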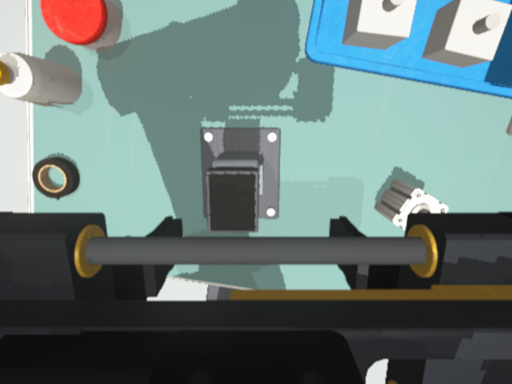

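```bash
python3 - <<'E'
import cv2
im=cv2.imread("pics/wrist_1.png");cv2.imwrite("pics/w1c.png",cv2.resize(im[115:245,185:300],None,fx=4.5,fy=4.5,interpolation=cv2.INTER_CUBIC))
E
```

```text
(no output)
```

View pics/w1c.png

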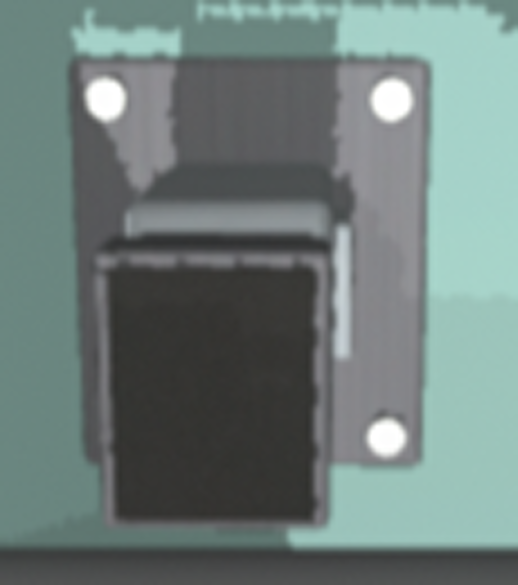

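```bash
python3 - <<'E'
from h import *
z=np.load("wrist_1.npz");K,V=z["mtx"],z["view"]
f=lambda x,y:(185+(x+.5)/4.5-.5,115+(y+.5)/4.5-.5)
def q(cs,h):
    p=np.array([atz(K,V,f(*c),h) for c in cs]);print(p[:,:2].round(4).tolist(),p.mean(0).round(4))
    e=np.diff(np.vstack([p,p[:1]]),axis=0);print(np.linalg.norm(e,axis=1).round(4),np.degrees(np.arctan2(e[:,1],e[:,0])).round(1))
q([(98,254),(327,254),(327,523),(107,523)],.154)
q([(71,60),(429,62),(419,464),(86,462)],.008)
E
```

```text
[[0.5387, 0.1282], [0.5463, 0.0834], [0.4903, 0.0739], [0.4826, 0.1192]] [0.5145 0.1012 0.154 ]
[0.0455 0.0568 0.0459 0.0568] [ -80.4 -170.4   99.7    9.2]
[[0.5673, 0.1648], [0.5846, 0.0586], [0.4593, 0.0382], [0.4419, 0.1445]] [0.5133 0.1015 0.008 ]
[0.1076 0.127  0.1077 0.1271] [ -80.7 -170.8   99.3    9.2]
```

```bash
python3 - <<'E'
from station import r
from h import *
s=r.sense();print(s["time_s"],s["tcp_pos"],tool(s,(0.514,0.1005,0.2),99.3))
E
```

```text
2.4 [0.52595847 0.07997348 0.26318077] (array([ 0.0632, -0.022 ,  0.009 ]), np.float64(0.17292658979545195))
```

Emit:
apply_moves(
  xyz=[
    [0.0,-0.008,0.003],
    [0.0,-0.008,0.003],
    [0.016,-0.006,0.003],
    [0.016,0,0],
    [0.016,0,0],
    [0.015,0,0],
    [0,0,0],
    [0,0,0],
  ],
  twist=[0,0,0,0,0,0,0,0],
  claw=[1,1,1,1,1,1,1,1],
)

```text
time_s: 3.2
tcp_pos: [0.5119, 0.1064, 0.2002]
ee_rot: [[0.012, 0.161, -0.987], [0.006, -0.987, -0.161], [-1.0, -0.004, -0.013]]
wrist_force: [-0.3, 0.3, 1.6]
gripper_width: 0.998
```

```bash
python3 look.py 2 wrist; python3 - <<'E'
import cv2
im=cv2.imread("pics/wrist_2.png");cv2.imwrite("pics/w2b.png",im[60:320,100:420].repeat(2,0).repeat(2,1))
E
```

```text
3.25 [0.51181148 0.10640404 0.20013273] [ 2.95416038e+01  1.35454297e+01 -1.74488310e+01 -4.57682285e-03
 -5.82493389e+01  6.97164988e+01] [[ 0.01145161  0.16086767 -0.98690955]
 [ 0.00656807 -0.98696507 -0.16080051]
 [-0.99991286 -0.00464066 -0.01235893]] 0.9973305608035966
```

View pics/w2b.png

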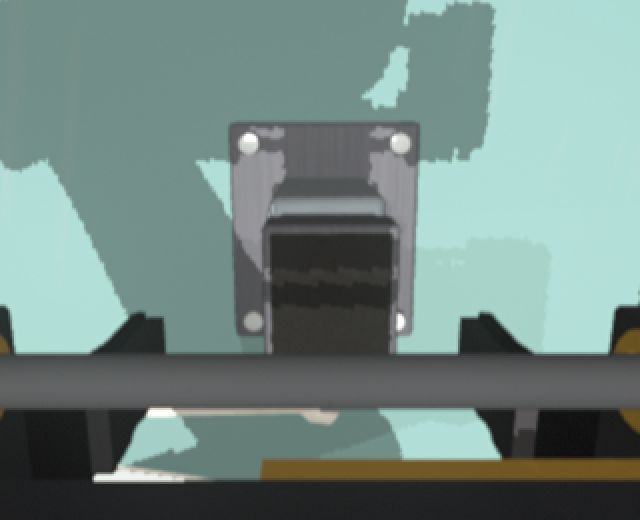

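Emit:
apply_moves(
  xyz=[
    [0.0,0.0053,-0.003],
    [0.01,0,0],
    [0.016,0,0],
    [0.016,0,0],
    [0.014,0,0],
    [0.005,0,0],
    [0,0,0],
    [0,0,0],
  ],
  twist=[0,0,0,0,0,0,0,0],
  claw=[1,1,1,1,1,1,1,1],
)

```text
time_s: 4.05
tcp_pos: [0.5194, 0.1021, 0.1393]
ee_rot: [[0.019, 0.159, -0.987], [0.01, -0.987, -0.158], [-1.0, -0.007, -0.021]]
wrist_force: [0.2, -1.0, -0.6]
gripper_width: 1.002
```

```bash
python3 look.py 3 wrist; python3 - <<'E'
import cv2
im=cv2.imread("pics/wrist_3.png");cv2.imwrite("pics/w3b.png",im[60:320,100:420].repeat(2,0).repeat(2,1))
E
```

```text
4.1 [0.51949034 0.10221957 0.13948699] [ 2.87064944e+01  1.76933223e+01 -2.15676581e+01  1.73151067e-02
 -4.94781888e+01  7.04034717e+01] [[ 0.01940978  0.15859069 -0.98715361]
 [ 0.01036749 -0.98731846 -0.15841332]
 [-0.99975786 -0.00715953 -0.02080782]] 1.0008299107690606
```

View pics/w3b.png

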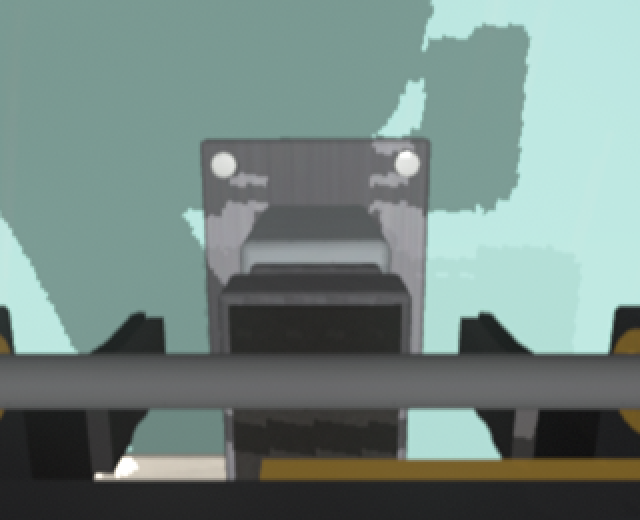

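Emit:
apply_moves(
  xyz=[
    [0.001,0.0012,0.004],
    [0.001,0,0.001],
    [0,0,0],
    [0,0,0],
    [0,0,0],
    [0,0,0],
    [0,0,0],
    [0,0,0],
  ],
  twist=[0,0,0,0,0,0,0,0],
  claw=[1,0.8,0.7,0.6,0.5,0.4,0.3,0.3],
)

```text
time_s: 4.9
tcp_pos: [0.5155, 0.1005, 0.1395]
ee_rot: [[0.024, 0.159, -0.987], [0.012, -0.987, -0.159], [-1.0, -0.008, -0.025]]
wrist_force: [0.5, 0.1, 0.9]
gripper_width: 0.553
```

```bash
python3 - <<'E'
from station import r
s=r.sense();print(s["time_s"],s["tcp_pos"],s["wrist_force"],s["moment"],s["gripper_width"])
E
```

```text
4.9 [0.51546274 0.10047486 0.1395134 ] [0.46874469 0.07583131 0.92977891] [-0.05833245  0.06812074  0.14395287] 0.5531029826876841
```

Emit:
apply_moves(
  xyz=[
    [0,0,0],
    [0,0,0],
    [-0.002,0,0],
    [-0.002,0,0],
  ],
  twist=[0,0,0,0],
  claw=[0,0,0,0],
)

```text
time_s: 5.3
tcp_pos: [0.5154, 0.1005, 0.1422]
ee_rot: [[0.023, 0.159, -0.987], [0.012, -0.987, -0.159], [-1.0, -0.008, -0.025]]
wrist_force: [2.5, -0.3, -6.1]
gripper_width: 0.547
```

Emit:
apply_moves(
  xyz=[
    [-0.002,0,0],
  ],
  twist=[0],
  claw=[0],
)

```text
time_s: 5.4
tcp_pos: [0.5155, 0.1005, 0.1438]
ee_rot: [[0.023, 0.159, -0.987], [0.012, -0.987, -0.159], [-1.0, -0.008, -0.025]]
wrist_force: [3.6, 0.5, -5.9]
gripper_width: 0.55
```

Emit:
apply_moves(
  xyz=[
    [-0.002,0,0],
  ],
  twist=[0],
  claw=[0],
)

```text
time_s: 5.5
tcp_pos: [0.5154, 0.1005, 0.1456]
ee_rot: [[0.023, 0.159, -0.987], [0.012, -0.987, -0.159], [-1.0, -0.008, -0.024]]
wrist_force: [1.8, 0.3, -6.2]
gripper_width: 0.546
```

Emit:
apply_moves(
  xyz=[
    [-0.002,0,0],
  ],
  twist=[0],
  claw=[0],
)

```text
time_s: 5.6
tcp_pos: [0.5154, 0.1005, 0.1475]
ee_rot: [[0.023, 0.159, -0.987], [0.012, -0.987, -0.159], [-1.0, -0.008, -0.024]]
wrist_force: [3.4, 0.0, -6.4]
gripper_width: 0.55
```

Emit:
apply_moves(
  xyz=[
    [-0.002,0,0],
  ],
  twist=[0],
  claw=[0],
)

```text
time_s: 5.7
tcp_pos: [0.5154, 0.1004, 0.1495]
ee_rot: [[0.023, 0.159, -0.987], [0.012, -0.987, -0.159], [-1.0, -0.008, -0.024]]
wrist_force: [2.7, -0.6, -5.3]
gripper_width: 0.546
```

Emit:
apply_moves(
  xyz=[
    [-0.002,0,0],
  ],
  twist=[0],
  claw=[0],
)

```text
time_s: 5.8
tcp_pos: [0.5154, 0.1005, 0.1517]
ee_rot: [[0.023, 0.159, -0.987], [0.012, -0.987, -0.159], [-1.0, -0.008, -0.024]]
wrist_force: [2.4, -0.3, -6.5]
gripper_width: 0.547
```

Emit:
apply_moves(
  xyz=[
    [-0.002,0,0],
  ],
  twist=[0],
  claw=[0],
)

```text
time_s: 5.9
tcp_pos: [0.5154, 0.1005, 0.1539]
ee_rot: [[0.023, 0.159, -0.987], [0.012, -0.987, -0.159], [-1.0, -0.008, -0.025]]
wrist_force: [2.6, -0.1, -6.2]
gripper_width: 0.551
```

Emit:
apply_moves(
  xyz=[
    [-0.002,0,0],
  ],
  twist=[0],
  claw=[0],
)

```text
time_s: 6.0
tcp_pos: [0.5154, 0.1005, 0.1561]
ee_rot: [[0.023, 0.159, -0.987], [0.012, -0.987, -0.159], [-1.0, -0.008, -0.025]]
wrist_force: [4.0, -0.1, -5.8]
gripper_width: 0.551
```

Emit:
apply_moves(
  xyz=[
    [-0.002,0,0],
  ],
  twist=[0],
  claw=[0],
)

```text
time_s: 6.1
tcp_pos: [0.5154, 0.1004, 0.1583]
ee_rot: [[0.023, 0.159, -0.987], [0.012, -0.987, -0.159], [-1.0, -0.008, -0.025]]
wrist_force: [3.3, -0.6, -6.6]
gripper_width: 0.55
```

Emit:
apply_moves(
  xyz=[
    [-0.002,0,0],
  ],
  twist=[0],
  claw=[0],
)

```text
time_s: 6.2
tcp_pos: [0.5154, 0.1005, 0.1606]
ee_rot: [[0.024, 0.159, -0.987], [0.012, -0.987, -0.159], [-1.0, -0.009, -0.025]]
wrist_force: [3.9, -0.9, -5.8]
gripper_width: 0.548
```

Emit:
apply_moves(
  xyz=[
    [-0.002,0,0],
  ],
  twist=[0],
  claw=[0],
)

```text
time_s: 6.3
tcp_pos: [0.5154, 0.1005, 0.1628]
ee_rot: [[0.024, 0.159, -0.987], [0.013, -0.987, -0.159], [-1.0, -0.009, -0.025]]
wrist_force: [2.0, -0.2, -5.6]
gripper_width: 0.546
```

Emit:
apply_moves(
  xyz=[
    [-0.002,0,0],
  ],
  twist=[0],
  claw=[0],
)

```text
time_s: 6.4
tcp_pos: [0.5154, 0.1004, 0.165]
ee_rot: [[0.024, 0.159, -0.987], [0.013, -0.987, -0.159], [-1.0, -0.009, -0.026]]
wrist_force: [3.7, -0.0, -6.2]
gripper_width: 0.551
```

Emit:
apply_moves(
  xyz=[
    [-0.002,0,0],
  ],
  twist=[0],
  claw=[0],
)

```text
time_s: 6.5
tcp_pos: [0.5154, 0.1005, 0.1672]
ee_rot: [[0.024, 0.159, -0.987], [0.013, -0.987, -0.159], [-1.0, -0.009, -0.026]]
wrist_force: [3.7, -0.3, -5.8]
gripper_width: 0.546
```

Emit:
apply_moves(
  xyz=[
    [-0.002,0,0],
  ],
  twist=[0],
  claw=[0],
)

```text
time_s: 6.6
tcp_pos: [0.5154, 0.1005, 0.1694]
ee_rot: [[0.024, 0.159, -0.987], [0.013, -0.987, -0.159], [-1.0, -0.009, -0.026]]
wrist_force: [3.6, -0.1, -6.4]
gripper_width: 0.547
```

Emit:
apply_moves(
  xyz=[
    [-0.002,0,0],
  ],
  twist=[0],
  claw=[0],
)

```text
time_s: 6.7
tcp_pos: [0.5154, 0.1005, 0.1716]
ee_rot: [[0.024, 0.159, -0.987], [0.013, -0.987, -0.159], [-1.0, -0.009, -0.026]]
wrist_force: [3.4, 0.3, -6.8]
gripper_width: 0.545
```

Emit:
apply_moves(
  xyz=[
    [-0.002,0,0],
  ],
  twist=[0],
  claw=[0],
)

```text
time_s: 6.8
tcp_pos: [0.5154, 0.1005, 0.1738]
ee_rot: [[0.024, 0.159, -0.987], [0.013, -0.987, -0.159], [-1.0, -0.009, -0.026]]
wrist_force: [2.5, -0.1, -5.5]
gripper_width: 0.548
```

Emit:
apply_moves(
  xyz=[
    [-0.002,0,0],
  ],
  twist=[0],
  claw=[0],
)

```text
time_s: 6.9
tcp_pos: [0.5154, 0.1005, 0.176]
ee_rot: [[0.024, 0.159, -0.987], [0.013, -0.987, -0.159], [-1.0, -0.009, -0.026]]
wrist_force: [2.9, -0.1, -5.8]
gripper_width: 0.551
```

Emit:
apply_moves(
  xyz=[
    [-0.002,0,0],
  ],
  twist=[0],
  claw=[0],
)

```text
time_s: 7.0
tcp_pos: [0.5154, 0.1005, 0.1782]
ee_rot: [[0.025, 0.159, -0.987], [0.013, -0.987, -0.159], [-1.0, -0.009, -0.026]]
wrist_force: [2.8, 0.4, -5.2]
gripper_width: 0.549
```

Emit:
apply_moves(
  xyz=[
    [-0.002,0,0],
  ],
  twist=[0],
  claw=[0],
)

```text
time_s: 7.1
tcp_pos: [0.5154, 0.1005, 0.1801]
ee_rot: [[0.025, 0.159, -0.987], [0.013, -0.987, -0.159], [-1.0, -0.009, -0.027]]
wrist_force: [5.7, -0.2, -11.8]
gripper_width: 0.551
```

Emit:
apply_moves(
  xyz=[
    [-0.002,0,0],
  ],
  twist=[0],
  claw=[0],
)

```text
time_s: 7.2
tcp_pos: [0.5154, 0.1004, 0.1812]
ee_rot: [[0.025, 0.159, -0.987], [0.013, -0.987, -0.159], [-1.0, -0.009, -0.026]]
wrist_force: [7.5, 0.1, -13.9]
gripper_width: 0.55
```

Emit:
apply_moves(
  xyz=[
    [-0.002,0,0],
  ],
  twist=[0],
  claw=[0],
)

```text
time_s: 7.3
tcp_pos: [0.5154, 0.1005, 0.1821]
ee_rot: [[0.024, 0.159, -0.987], [0.013, -0.987, -0.159], [-1.0, -0.009, -0.026]]
wrist_force: [7.1, 0.1, -13.8]
gripper_width: 0.551
```

Emit:
apply_moves(
  xyz=[
    [-0.002,0,0],
  ],
  twist=[0],
  claw=[0],
)

```text
time_s: 7.4
tcp_pos: [0.5154, 0.1005, 0.1829]
ee_rot: [[0.024, 0.159, -0.987], [0.013, -0.987, -0.158], [-1.0, -0.009, -0.026]]
wrist_force: [7.5, 0.4, -14.6]
gripper_width: 0.548
```

Emit:
apply_moves(
  xyz=[
    [-0.002,0,0],
  ],
  twist=[0],
  claw=[0],
)

```text
time_s: 7.5
tcp_pos: [0.5154, 0.1004, 0.1834]
ee_rot: [[0.023, 0.159, -0.987], [0.013, -0.987, -0.158], [-1.0, -0.009, -0.025]]
wrist_force: [7.7, 0.0, -13.7]
gripper_width: 0.549
```

Emit:
apply_moves(
  xyz=[
    [-0.002,0,0],
  ],
  twist=[0],
  claw=[0],
)

```text
time_s: 7.6
tcp_pos: [0.5154, 0.1005, 0.184]
ee_rot: [[0.022, 0.159, -0.987], [0.013, -0.987, -0.158], [-1.0, -0.009, -0.024]]
wrist_force: [5.9, 0.2, -11.8]
gripper_width: 0.547
```

Emit:
apply_moves(
  xyz=[
    [-0.002,0,0],
  ],
  twist=[0],
  claw=[0],
)

```text
time_s: 7.7
tcp_pos: [0.5154, 0.1005, 0.1851]
ee_rot: [[0.022, 0.159, -0.987], [0.013, -0.987, -0.159], [-1.0, -0.009, -0.024]]
wrist_force: [5.0, -0.6, -9.5]
gripper_width: 0.55
```

Emit:
apply_moves(
  xyz=[
    [-0.002,0,0],
  ],
  twist=[0],
  claw=[0],
)

```text
time_s: 7.8
tcp_pos: [0.5154, 0.1005, 0.1863]
ee_rot: [[0.021, 0.159, -0.987], [0.013, -0.987, -0.159], [-1.0, -0.009, -0.023]]
wrist_force: [4.4, 1.1, -6.7]
gripper_width: 0.549
```

Emit:
apply_moves(
  xyz=[
    [-0.002,0,0],
  ],
  twist=[0],
  claw=[0],
)

```text
time_s: 7.9
tcp_pos: [0.5154, 0.1004, 0.1881]
ee_rot: [[0.021, 0.159, -0.987], [0.012, -0.987, -0.159], [-1.0, -0.009, -0.023]]
wrist_force: [2.4, 0.1, -3.0]
gripper_width: 0.547
```

Emit:
apply_moves(
  xyz=[
    [-0.002,0,0],
  ],
  twist=[0],
  claw=[0],
)

```text
time_s: 8.0
tcp_pos: [0.5154, 0.1004, 0.1903]
ee_rot: [[0.021, 0.159, -0.987], [0.012, -0.987, -0.159], [-1.0, -0.009, -0.023]]
wrist_force: [3.8, 0.4, -4.9]
gripper_width: 0.55
```

Emit:
apply_moves(
  xyz=[
    [-0.002,0,0],
  ],
  twist=[0],
  claw=[0],
)

```text
time_s: 8.1
tcp_pos: [0.5154, 0.1005, 0.1927]
ee_rot: [[0.021, 0.159, -0.987], [0.013, -0.987, -0.159], [-1.0, -0.009, -0.023]]
wrist_force: [3.8, 0.8, -5.9]
gripper_width: 0.549
```

Emit:
apply_moves(
  xyz=[
    [-0.002,0,0],
  ],
  twist=[0],
  claw=[0],
)

```text
time_s: 8.2
tcp_pos: [0.5154, 0.1005, 0.1945]
ee_rot: [[0.022, 0.159, -0.987], [0.013, -0.987, -0.159], [-1.0, -0.009, -0.023]]
wrist_force: [6.3, -0.2, -12.4]
gripper_width: 0.548
```

Emit:
apply_moves(
  xyz=[
    [-0.002,0,0],
  ],
  twist=[0],
  claw=[0],
)

```text
time_s: 8.3
tcp_pos: [0.5154, 0.1004, 0.1957]
ee_rot: [[0.022, 0.159, -0.987], [0.013, -0.987, -0.159], [-1.0, -0.01, -0.023]]
wrist_force: [7.9, 1.0, -14.3]
gripper_width: 0.552
```

Emit:
apply_moves(
  xyz=[
    [-0.002,0,0],
  ],
  twist=[0],
  claw=[0],
)

```text
time_s: 8.4
tcp_pos: [0.5154, 0.1005, 0.1967]
ee_rot: [[0.021, 0.159, -0.987], [0.013, -0.987, -0.158], [-1.0, -0.01, -0.023]]
wrist_force: [7.4, 0.7, -14.1]
gripper_width: 0.546
```

Emit:
apply_moves(
  xyz=[
    [-0.002,0,0],
  ],
  twist=[0],
  claw=[0],
)

```text
time_s: 8.5
tcp_pos: [0.5154, 0.1005, 0.1974]
ee_rot: [[0.021, 0.159, -0.987], [0.013, -0.987, -0.158], [-1.0, -0.01, -0.023]]
wrist_force: [8.1, 0.5, -14.6]
gripper_width: 0.548
```

Emit:
apply_moves(
  xyz=[
    [-0.002,0,0],
  ],
  twist=[0],
  claw=[0],
)

```text
time_s: 8.6
tcp_pos: [0.5154, 0.1005, 0.1982]
ee_rot: [[0.021, 0.159, -0.987], [0.013, -0.987, -0.158], [-1.0, -0.01, -0.022]]
wrist_force: [5.6, 1.5, -10.9]
gripper_width: 0.55
```

Emit:
apply_moves(
  xyz=[
    [-0.002,0,0],
  ],
  twist=[0],
  claw=[0],
)

```text
time_s: 8.7
tcp_pos: [0.5154, 0.1005, 0.1994]
ee_rot: [[0.02, 0.159, -0.987], [0.013, -0.987, -0.159], [-1.0, -0.01, -0.022]]
wrist_force: [5.3, 0.7, -10.6]
gripper_width: 0.548
```

Emit:
apply_moves(
  xyz=[
    [-0.002,0,0],
  ],
  twist=[0],
  claw=[0],
)

```text
time_s: 8.8
tcp_pos: [0.5154, 0.1005, 0.201]
ee_rot: [[0.02, 0.159, -0.987], [0.013, -0.987, -0.159], [-1.0, -0.01, -0.022]]
wrist_force: [3.8, 0.8, -6.6]
gripper_width: 0.546
```

Emit:
apply_moves(
  xyz=[
    [-0.002,0,0],
  ],
  twist=[0],
  claw=[0],
)

```text
time_s: 8.9
tcp_pos: [0.5154, 0.1005, 0.2032]
ee_rot: [[0.02, 0.159, -0.987], [0.013, -0.987, -0.159], [-1.0, -0.01, -0.022]]
wrist_force: [3.1, 1.4, -5.7]
gripper_width: 0.551
```

Emit:
apply_moves(
  xyz=[
    [-0.002,0,0],
  ],
  twist=[0],
  claw=[0],
)

```text
time_s: 9.0
tcp_pos: [0.5154, 0.1005, 0.2056]
ee_rot: [[0.02, 0.159, -0.987], [0.013, -0.987, -0.159], [-1.0, -0.01, -0.022]]
wrist_force: [3.8, 1.6, -4.8]
gripper_width: 0.552
```

Emit:
apply_moves(
  xyz=[
    [-0.002,0,0],
  ],
  twist=[0],
  claw=[0],
)

```text
time_s: 9.1
tcp_pos: [0.5154, 0.1005, 0.2079]
ee_rot: [[0.021, 0.159, -0.987], [0.013, -0.987, -0.159], [-1.0, -0.01, -0.022]]
wrist_force: [6.3, -0.1, -11.3]
gripper_width: 0.549
```

Emit:
apply_moves(
  xyz=[
    [-0.002,0,0],
  ],
  twist=[0],
  claw=[0],
)

```text
time_s: 9.2
tcp_pos: [0.5154, 0.1005, 0.2093]
ee_rot: [[0.021, 0.159, -0.987], [0.014, -0.987, -0.159], [-1.0, -0.01, -0.023]]
wrist_force: [7.7, 0.8, -13.8]
gripper_width: 0.546
```

Emit:
apply_moves(
  xyz=[
    [-0.002,0,0],
  ],
  twist=[0],
  claw=[0],
)

```text
time_s: 9.3
tcp_pos: [0.5154, 0.1004, 0.2103]
ee_rot: [[0.021, 0.159, -0.987], [0.014, -0.987, -0.159], [-1.0, -0.01, -0.022]]
wrist_force: [7.8, 0.5, -13.3]
gripper_width: 0.553
```

Emit:
apply_moves(
  xyz=[
    [-0.002,0,0],
  ],
  twist=[0],
  claw=[0],
)

```text
time_s: 9.4
tcp_pos: [0.5154, 0.1005, 0.2112]
ee_rot: [[0.02, 0.159, -0.987], [0.014, -0.987, -0.159], [-1.0, -0.011, -0.022]]
wrist_force: [7.6, 0.8, -14.3]
gripper_width: 0.55
```

Emit:
apply_moves(
  xyz=[
    [-0.002,0,0],
  ],
  twist=[0],
  claw=[0],
)

```text
time_s: 9.5
tcp_pos: [0.5154, 0.1004, 0.2118]
ee_rot: [[0.02, 0.159, -0.987], [0.014, -0.987, -0.159], [-1.0, -0.011, -0.022]]
wrist_force: [8.0, 0.8, -13.4]
gripper_width: 0.549
```

Emit:
apply_moves(
  xyz=[
    [-0.002,0,0],
  ],
  twist=[0],
  claw=[0],
)

```text
time_s: 9.6
tcp_pos: [0.5154, 0.1005, 0.213]
ee_rot: [[0.019, 0.159, -0.987], [0.014, -0.987, -0.159], [-1.0, -0.01, -0.021]]
wrist_force: [5.9, 0.6, -10.7]
gripper_width: 0.545
```

Emit:
apply_moves(
  xyz=[
    [-0.002,0,0],
  ],
  twist=[0],
  claw=[0],
)

```text
time_s: 9.7
tcp_pos: [0.5154, 0.1005, 0.2143]
ee_rot: [[0.019, 0.159, -0.987], [0.014, -0.987, -0.159], [-1.0, -0.01, -0.021]]
wrist_force: [3.6, 1.9, -6.7]
gripper_width: 0.549
```

Emit:
apply_moves(
  xyz=[
    [-0.002,0,0],
  ],
  twist=[0],
  claw=[0],
)

```text
time_s: 9.8
tcp_pos: [0.5154, 0.1004, 0.2164]
ee_rot: [[0.019, 0.159, -0.987], [0.013, -0.987, -0.159], [-1.0, -0.01, -0.021]]
wrist_force: [2.8, 1.9, -4.9]
gripper_width: 0.55
```

Emit:
apply_moves(
  xyz=[
    [-0.002,0,0],
  ],
  twist=[0],
  claw=[0],
)

```text
time_s: 9.9
tcp_pos: [0.5154, 0.1005, 0.2187]
ee_rot: [[0.019, 0.159, -0.987], [0.013, -0.987, -0.159], [-1.0, -0.01, -0.021]]
wrist_force: [3.5, -0.1, -5.0]
gripper_width: 0.549
```

Emit:
apply_moves(
  xyz=[
    [-0.002,0,0],
  ],
  twist=[0],
  claw=[0],
)

```text
time_s: 10.0
tcp_pos: [0.5154, 0.1004, 0.2212]
ee_rot: [[0.019, 0.159, -0.987], [0.014, -0.987, -0.159], [-1.0, -0.01, -0.021]]
wrist_force: [3.6, 1.4, -7.2]
gripper_width: 0.549
```

Emit:
apply_moves(
  xyz=[
    [0.001,0,0],
    [0.001,0,0],
  ],
  twist=[0,0],
  claw=[0,0],
)

```text
time_s: 10.2
tcp_pos: [0.5154, 0.1005, 0.2203]
ee_rot: [[0.02, 0.16, -0.987], [0.014, -0.987, -0.159], [-1.0, -0.01, -0.022]]
wrist_force: [3.8, 0.6, -4.6]
gripper_width: 0.548
```

Emit:
apply_moves(
  xyz=[
    [0.001,0,0],
  ],
  twist=[0],
  claw=[0],
)

```text
time_s: 10.3
tcp_pos: [0.5154, 0.1004, 0.2196]
ee_rot: [[0.021, 0.159, -0.987], [0.014, -0.987, -0.159], [-1.0, -0.01, -0.023]]
wrist_force: [2.3, 1.6, -4.8]
gripper_width: 0.55
```

Emit:
apply_moves(
  xyz=[
    [0.001,0,0],
  ],
  twist=[0],
  claw=[0],
)

```text
time_s: 10.4
tcp_pos: [0.5154, 0.1004, 0.2187]
ee_rot: [[0.021, 0.16, -0.987], [0.014, -0.987, -0.159], [-1.0, -0.01, -0.023]]
wrist_force: [3.4, 1.9, -4.2]
gripper_width: 0.549
```

Emit:
apply_moves(
  xyz=[
    [0.001,0,0],
  ],
  twist=[0],
  claw=[0],
)

```text
time_s: 10.5
tcp_pos: [0.5154, 0.1004, 0.2176]
ee_rot: [[0.021, 0.159, -0.987], [0.014, -0.987, -0.159], [-1.0, -0.01, -0.023]]
wrist_force: [3.3, 1.9, -3.4]
gripper_width: 0.546
```

Emit:
apply_moves(
  xyz=[
    [0.001,0,0],
  ],
  twist=[0],
  claw=[0],
)

```text
time_s: 10.6
tcp_pos: [0.5154, 0.1004, 0.2166]
ee_rot: [[0.021, 0.159, -0.987], [0.014, -0.987, -0.159], [-1.0, -0.01, -0.023]]
wrist_force: [2.4, 1.1, -5.4]
gripper_width: 0.547
```

Emit:
apply_moves(
  xyz=[
    [0.001,0,0],
  ],
  twist=[0],
  claw=[0],
)

```text
time_s: 10.7
tcp_pos: [0.5155, 0.1004, 0.2161]
ee_rot: [[0.021, 0.16, -0.987], [0.014, -0.987, -0.159], [-1.0, -0.01, -0.023]]
wrist_force: [-0.5, 1.1, 3.4]
gripper_width: 0.549
```

Emit:
apply_moves(
  xyz=[
    [0.001,0,0],
  ],
  twist=[0],
  claw=[0],
)

```text
time_s: 10.8
tcp_pos: [0.5155, 0.1004, 0.2161]
ee_rot: [[0.021, 0.16, -0.987], [0.013, -0.987, -0.16], [-1.0, -0.01, -0.023]]
wrist_force: [-1.1, 0.6, 4.0]
gripper_width: 0.547
```

Emit:
apply_moves(
  xyz=[
    [0,0,0],
    [0,0,0],
    [0,0,0],
    [0,0,0],
    [0,0,0],
    [0,0,0],
    [0,0,0],
    [0,0,0],
  ],
  twist=[0,0,0,0,0,0,0,0],
  claw=[0.6,0.7,0.8,0.9,1,1,1,1],
)

```text
time_s: 11.6
tcp_pos: [0.5135, 0.0995, 0.2159]
ee_rot: [[0.017, 0.158, -0.987], [0.013, -0.987, -0.158], [-1.0, -0.01, -0.019]]
wrist_force: [-1.0, -0.8, -0.6]
gripper_width: 0.996
```

Emit:
apply_moves(
  xyz=[
    [-0.01,0,0],
    [-0.02,0,0],
    [-0.02,0,0],
    [-0.02,0,0],
    [-0.02,0,0],
    [-0.015,0,0],
    [-0.005,0,0],
    [0,0,0],
  ],
  twist=[0,0,0,0,0,0,0,0],
  claw=[1,1,1,1,1,1,1,1],
)

```text
time_s: 12.4
tcp_pos: [0.5117, 0.0977, 0.3348]
ee_rot: [[0.02, 0.158, -0.987], [0.014, -0.987, -0.158], [-1.0, -0.01, -0.022]]
wrist_force: [0.7, -0.2, -0.8]
gripper_width: 1.002
```

```bash
python3 look.py 4 wrist top; python3 - <<'E'
import cv2
im=cv2.imread("pics/wrist_4.png");cv2.imwrite("pics/w4b.png",im[60:320,100:420].repeat(2,0).repeat(2,1))
im=cv2.imread("pics/top_4.png");cv2.imwrite("pics/t4b.png",im[130:270,180:380].repeat(4,0).repeat(4,1))
E
```

```text
12.5 [0.51126841 0.09753308 0.33351852] [ 28.60064138   7.93324401  -4.91676887  -0.13864516 -75.8855011
  70.52030471] [[ 0.01825206  0.15804941 -0.9872625 ]
 [ 0.01262453 -0.9873847  -0.15783557]
 [-0.99975371 -0.0095829  -0.02001711]] 1.0004633718832974
```

View pics/w4b.png

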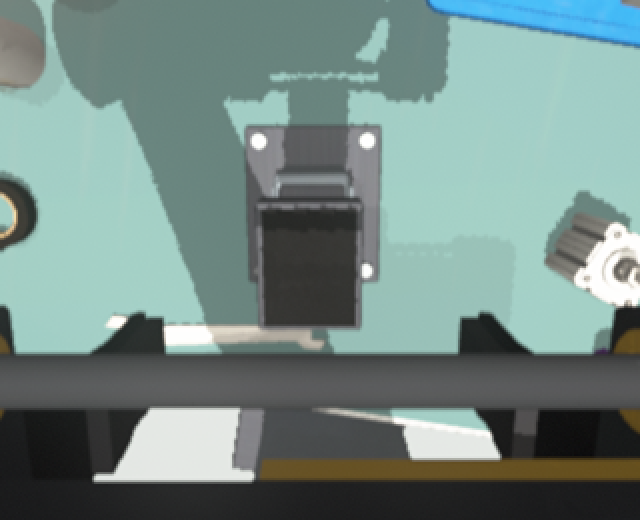

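View pics/t4b.png

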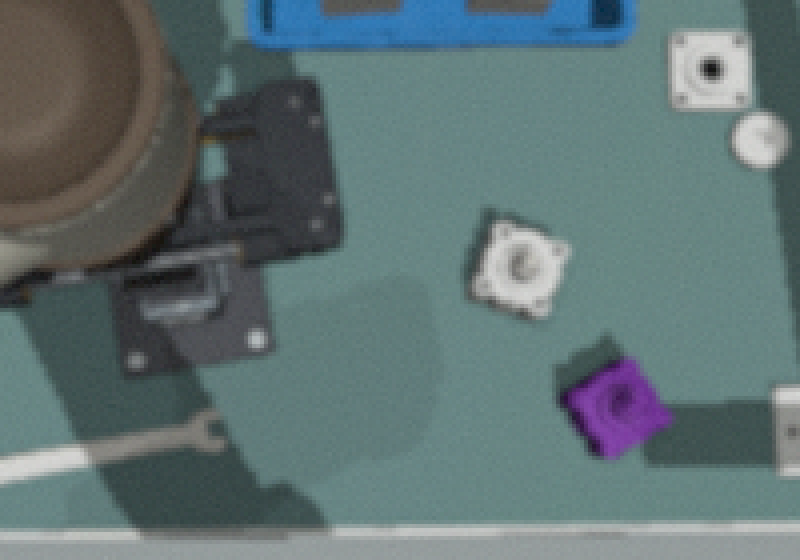

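```bash
python3 - <<'E'
from h import *
z=np.load("wrist_4.npz");K,V=z["mtx"],z["view"]
f=lambda x,y:(100+(x+.5)/2-.5,60+(y+.5)/2-.5)
def q(cs,h):
    p=np.array([atz(K,V,f(*c),h) for c in cs]);print(h,p.mean(0).round(4))
    e=np.diff(np.vstack([p,p[:1]]),axis=0);print(np.linalg.norm(e,axis=1).round(4),np.degrees(np.arctan2(e[:,1],e[:,0])).round(1))
for h in (.154,.217,.231,.245): q([(257,205),(363,205),(362,327),(259,327)],h)
q([(246,126),(381,126),(378,280),(247,280)],.008)
im=cv2.imread("pics/wrist_4.png");cv2.imwrite("pics/w4c.png",cv2.resize(im[115:230,215:290],None,fx=5,fy=5,interpolation=cv2.INTER_CUBIC))
im=cv2.imread("pics/wrist_4.png");cv2.imwrite("pics/w4d.png",cv2.resize(im[140:240,360:430],None,fx=6,fy=6,interpolation=cv2.INTER_CUBIC))
E
```

```text
0.154 [0.4959 0.0993 0.154 ]
[0.0601 0.0727 0.0613 0.0728] [ -80.9 -170.3   99.3    8.8]
0.217 [0.5106 0.1008 0.217 ]
[0.0486 0.0588 0.0496 0.0589] [ -80.9 -170.3   99.3    8.8]
0.231 [0.5139 0.1011 0.231 ]
[0.0461 0.0557 0.047  0.0558] [ -80.9 -170.3   99.3    8.8]
0.245 [0.5172 0.1014 0.245 ]
[0.0435 0.0526 0.0444 0.0527] [ -80.9 -170.3   99.3    8.8]
0.008 [0.5137 0.1019 0.008 ]
[0.1072 0.1261 0.1104 0.1264] [ -80.9 -170.6   99.2    8. ]
```

View pics/w4c.png

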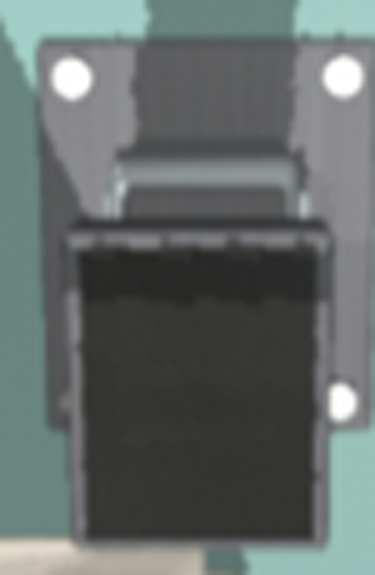

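```bash
python3 - <<'E'
from station import r
from h import *
s=r.sense();print(tool(s,(0.505,-0.12,0.30),68))
E
```

```text
(array([0.0306, 0.2141, 0.0412]), np.float64(31.094116014862863))
```

Emit:
apply_moves(
  xyz=[
    [0,0.036,0.007],
    [0,0.036,0.007],
    [0.002,0.036,0.007],
    [0.004,0.036,0.007],
    [0.01,0.036,0.007],
    [0.01,0.03,0.006],
    [0,0,0],
    [0,0,0],
    [0,0,0],
    [0,0,0],
    [0,0,0],
    [0,0,0],
  ],
  twist=[0,0,0,0,0,0,7.8,7.8,7.8,7.7,0,0],
  claw=[1,1,1,1,1,1,1,1,1,1,1,1],
)

```text
time_s: 13.7
tcp_pos: [0.4982, -0.1242, 0.2887]
ee_rot: [[-0.011, -0.392, -0.92], [0.012, -0.92, 0.391], [-1.0, -0.007, 0.015]]
wrist_force: [0.5, -0.4, -0.0]
gripper_width: 1.001
```

```bash
python3 look.py 5 wrist top; python3 - <<'E'
import cv2
im=cv2.imread("pics/top_5.png");cv2.imwrite("pics/t5b.png",im[130:270,180:380].repeat(4,0).repeat(4,1))
E
```

```text
13.8 [ 0.49830694 -0.12415642  0.28895253] [  3.69676286   9.45932205  -9.12011654  -0.77445411 -71.95181229
  63.46741346] [[-0.01005364 -0.39203958 -0.91989341]
 [ 0.01222853 -0.91991932  0.39191698]
 [-0.99987469 -0.00730876  0.0140426 ]] 1.0006251002049034
```

View pics/wrist_5.png

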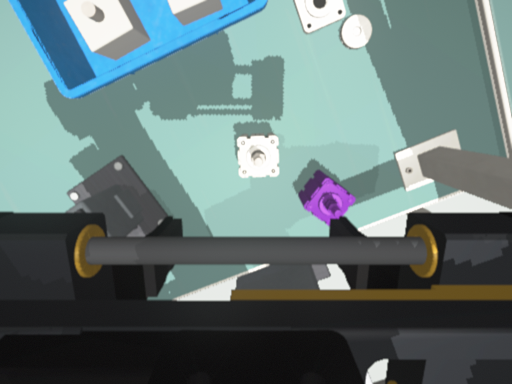

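View pics/t5b.png

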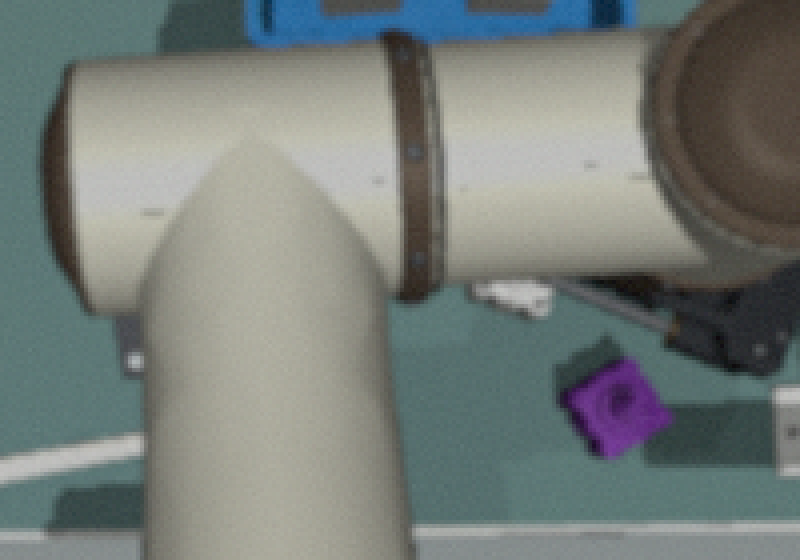

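```bash
python3 look.py 6 scene; python3 - <<'E'
import cv2
im=cv2.imread("pics/scene_6.png");cv2.imwrite("pics/s6b.png",cv2.resize(im,None,fx=1.5,fy=1.5))
im=cv2.imread("pics/wrist_5.png");cv2.imwrite("pics/w5c.png",cv2.resize(im[125:190,225:295],None,fx=8,fy=8,interpolation=cv2.INTER_CUBIC))
E
```

```text
13.85 [ 0.49843921 -0.1241879   0.28923474] [  3.69565157   9.44431445  -9.10016465  -0.76823678 -71.94946838
  63.44109218] [[-0.00939754 -0.39244383 -0.91972797]
 [ 0.01216754 -0.91974536  0.39232692]
 [-0.99988181 -0.00750392  0.01341842]] 0.9982569360531091
```

View pics/s6b.png

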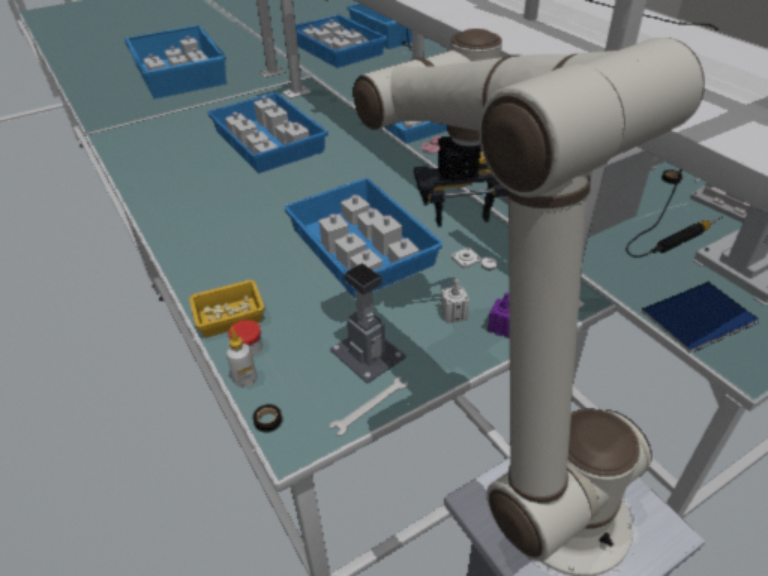

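View pics/w5c.png

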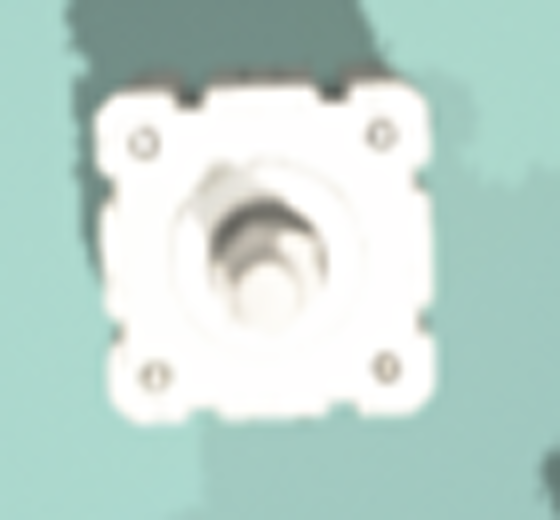

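```bash
python3 - <<'E'
from h import *
def tri(uv1,uv2):
    a=np.load("top_5.npz");b=np.load("scene_6.npz")
    c1,d1=ray(a["mtx"],a["view"],uv1);c2,d2=ray(b["mtx"],b["view"],uv2)
    A=np.c_[d1,-d2];t=np.linalg.lstsq(A,c2-c1,rcond=None)[0];return c1+d1*t[0],c2+d2*t[1]
for a,b in [((180+50/4,130+180/4),(247,69)),((180+780/4,130+140/4),(478/1.5,42/1.5))]: print(tri(a,b))
z=np.load("wrist_5.npz");K,V=z["mtx"],z["view"]
f=lambda x,y:(225+(x+.5)/8-.5,125+(y+.5)/8-.5)
p=np.array([atz(K,V,f(*c),.062) for c in [(96,90),(430,84),(437,415),(110,422)]]);print(p.round(4),p.mean(0))
e=np.diff(np.vstack([p,p[:1]]),axis=0);print(np.linalg.norm(e,axis=1).round(4),np.degrees(np.arctan2(e[:,1],e[:,0])).round(1))
print(atz(K,V,f(266,292),.106), atz(K,V,f(268,250),.062))
h=np.array([atz(K,V,f(*c),.062) for c in [(144,143),(382,134),(387,368),(155,376)]]);print(h.mean(0))
E
```

```text
(array([0.4907339, 0.0964033, 0.5867974]), array([0.48191135, 0.08426812, 0.58331937]))
(array([ 0.49293142, -0.12629269,  0.62900002]), array([ 0.49239563, -0.1270099 ,  0.62913579]))
[[ 0.5453 -0.1159  0.062 ]
 [ 0.5255 -0.1646  0.062 ]
 [ 0.4757 -0.1458  0.062 ]
 [ 0.4955 -0.0962  0.062 ]] [ 0.51053264 -0.13062706  0.062     ]
[0.0526 0.0532 0.0535 0.0535] [-112.   159.3   68.3  -21.6]
[ 0.51169166 -0.13074188  0.106     ] [ 0.51140604 -0.1309628   0.062     ]
[ 0.51046869 -0.13038286  0.062     ]
```

```bash
python3 - <<'E'
from station import r
from h import *
s=r.sense();print(tool(s,(0.511,-0.1306,0.135),68.3))
E
```

```text
(array([ 0.154 ,  0.0021, -0.0161]), np.float64(-1.4073353655377332))
```

Emit:
apply_moves(
  xyz=[
    [0,0.002,-0.01],
    [0.015,0,-0.006],
    [0.025,0,0],
    [0.025,0,0],
    [0.025,0,0],
    [0.025,0,0],
    [0.02,0,0],
    [0.01,0,0],
    [0.005,0,0],
    [0,0,0],
    [0,0,0],
  ],
  twist=[-1.4,0,0,0,0,0,0,0,0,0,0],
  claw=[1,1,1,1,1,1,1,1,1,1,1],
)

```text
time_s: 14.95
tcp_pos: [0.5155, -0.1302, 0.1374]
ee_rot: [[0.0, -0.356, -0.935], [0.011, -0.935, 0.356], [-1.0, -0.01, 0.004]]
wrist_force: [0.1, -0.0, 0.2]
gripper_width: 0.998
```

```bash
python3 look.py 7 wrist;  python3 - <<'E'
from station import r
from h import *
s=r.sense();print(tool(s,(0.511,-0.1306,0.0555),68.3))
im=cv2.imread("pics/wrist_7.png");cv2.imwrite("pics/w7b.png",im[60:320,100:420].repeat(2,0).repeat(2,1))
E
```

```text
15.0 [ 0.51553659 -0.13018317  0.13755571] [  2.95750622  18.61875862 -20.16327515  -0.79882946 -51.14906758
  66.6994946 ] [[ 6.88053170e-04 -3.55816804e-01 -9.34555471e-01]
 [ 1.09075955e-02 -9.34497426e-01  3.55802734e-01]
 [-9.99940274e-01 -1.04385642e-02  3.23812183e-03]] 1.001504507162721
(array([0.082 , 0.0029, 0.0038]), np.float64(0.8552987177957334))
```

View pics/w7b.png

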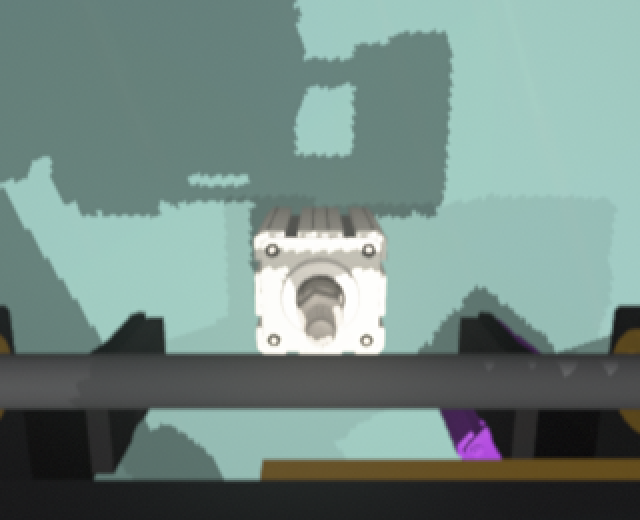

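Emit:
apply_moves(
  xyz=[
    [0.0,0.0028,0.004],
    [0.01,0,0],
    [0.015,0,0],
    [0.015,0,0.001],
    [0.014,0,0.001],
    [0.01,0,0],
    [0.008,0,0.001],
    [0.005,0,0],
    [0,0,0],
  ],
  twist=[0.8,0,0,0,0,0,0,0,0],
  claw=[1,1,1,1,1,1,1,1,1],
)

```text
time_s: 15.9
tcp_pos: [0.5098, -0.1297, 0.0593]
ee_rot: [[0.01, -0.37, -0.929], [0.011, -0.929, 0.37], [-1.0, -0.014, -0.005]]
wrist_force: [0.4, 0.1, 0.8]
gripper_width: 0.997
```

```bash
python3 - <<'E'
from station import r
from h import *
s=r.sense();print(s["wrist_force"],tool(s,(0.511,-0.1306,0.0555),68.3))
E
```

```text
[0.43697731 0.0615926  0.81288807] (array([ 0.0038,  0.0004, -0.0014]), np.float64(-0.025280116657313556))
```

Emit:
apply_moves(
  xyz=[
    [0.0033,0.0004,-0.001],
    [0,0,0],
    [0,0,0],
    [0,0,0],
    [0,0,0],
    [0,0,0],
    [0,0,0],
    [0,0,0],
  ],
  twist=[0,0,0,0,0,0,0,0],
  claw=[1,0.85,0.75,0.7,0.65,0.55,0.3,0],
)

```text
time_s: 16.7
tcp_pos: [0.512, -0.1308, 0.0576]
ee_rot: [[0.014, -0.37, -0.929], [0.011, -0.929, 0.37], [-1.0, -0.015, -0.009]]
wrist_force: [-0.1, -0.5, -1.6]
gripper_width: 0.596
```

Emit:
apply_moves(
  xyz=[
    [0,0,0],
    [0,0,0],
    [0,0,0],
  ],
  twist=[0,0,0],
  claw=[0,0,0],
)

```text
time_s: 17.0
tcp_pos: [0.512, -0.1308, 0.0576]
ee_rot: [[0.014, -0.37, -0.929], [0.011, -0.929, 0.37], [-1.0, -0.015, -0.009]]
wrist_force: [0.2, 0.4, -0.7]
gripper_width: 0.594
```

Emit:
apply_moves(
  xyz=[
    [-0.004,0,0],
    [-0.01,0,0],
    [-0.02,0,0],
    [-0.025,0,0],
    [-0.03,0,0],
    [-0.03,0,0],
    [-0.03,0,0],
    [-0.03,0,0],
    [-0.03,0,0],
    [-0.025,0,0],
    [-0.02,0,0],
    [-0.01,0,0],
  ],
  twist=[0,0,0,0,0,0,0,0,0,0,0,0],
  claw=[0,0,0,0,0,0,0,0,0,0,0,0],
)

```text
time_s: 18.2
tcp_pos: [0.5007, -0.1323, 0.3287]
ee_rot: [[-0.007, -0.374, -0.927], [0.017, -0.927, 0.374], [-1.0, -0.013, 0.013]]
wrist_force: [0.6, 0.2, -2.7]
gripper_width: 0.594
```

Emit:
apply_moves(
  xyz=[
    [-0.01,0,0],
    [0,0,0],
    [0,0,0],
  ],
  twist=[0,0,0],
  claw=[0,0,0],
)

```text
time_s: 18.5
tcp_pos: [0.4996, -0.132, 0.3388]
ee_rot: [[-0.008, -0.374, -0.927], [0.019, -0.927, 0.374], [-1.0, -0.014, 0.015]]
wrist_force: [-0.0, 0.8, -4.7]
gripper_width: 0.593
```

```bash
python3 look.py 8 wrist top; python3 - <<'E'
from station import r
from h import *
s=r.sense();print(tool(s,(0.515,0.1009,0.345),68.3))
E
```

```text
18.6 [ 0.49972527 -0.13207756  0.33868154] [  2.56115627   8.45393129  -3.2107071   -1.09750218 -78.76731845
  65.69367812] [[-0.00833463 -0.37406629 -0.92736452]
 [ 0.01843292 -0.92729662  0.37387324]
 [-0.99979536 -0.01397794  0.01462381]] 0.5962912726202791
(array([-0.0022, -0.2218,  0.073 ]), np.float64(-0.26887364542460546))
```

View pics/wrist_8.png

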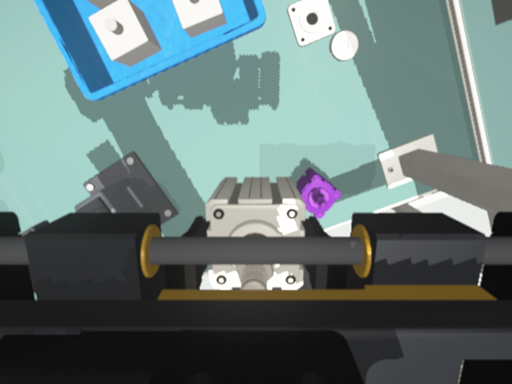

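Emit:
apply_moves(
  xyz=[
    [0,-0.01,0.003],
    [0,-0.02,0.007],
    [0,-0.028,0.01],
    [0,-0.03,0.01],
    [0,-0.03,0.01],
    [0,-0.03,0.01],
    [0,-0.03,0.01],
    [0,-0.02,0.007],
    [0,-0.012,0.004],
    [0,-0.006,0.002],
    [0,0,0],
    [0,0,0],
  ],
  twist=[0,0,0,0,0,0,0,0,0,0,0,0],
  claw=[0,0,0,0,0,0,0,0,0,0,0,0],
)

```text
time_s: 19.8
tcp_pos: [0.5104, 0.1082, 0.3335]
ee_rot: [[-0.025, -0.375, -0.926], [0.016, -0.927, 0.375], [-1.0, -0.005, 0.03]]
wrist_force: [-0.1, 0.6, -4.4]
gripper_width: 0.594
```

```bash
python3 look.py 9 wrist top scene; python3 - <<'E'
from station import r
from h import *
s=r.sense();print(tool(s,(0.515,0.1009,0.32),68.3))
im=cv2.imread("pics/wrist_9.png");cv2.imwrite("pics/w9b.png",im[60:320,100:420].repeat(2,0).repeat(2,1))
im=cv2.imread("pics/scene_9.png");cv2.imwrite("pics/s9b.png",cv2.resize(im[130:270,130:370],None,fx=3.3,fy=3.3))
E
```

```text
19.95 [0.51054272 0.10780513 0.33375076] [ 28.86409647   9.32573231  -2.68246118  -1.53770658 -78.79154367
  39.3456725 ] [[-0.02486623 -0.37629105 -0.92616776]
 [ 0.01635049 -0.92648339  0.3759803 ]
 [-0.99955707 -0.00579408  0.02919069]] 0.5948428960966605
(array([ 0.0135,  0.0048, -0.0071]), np.float64(-0.40452055857161895))
```

View pics/w9b.png

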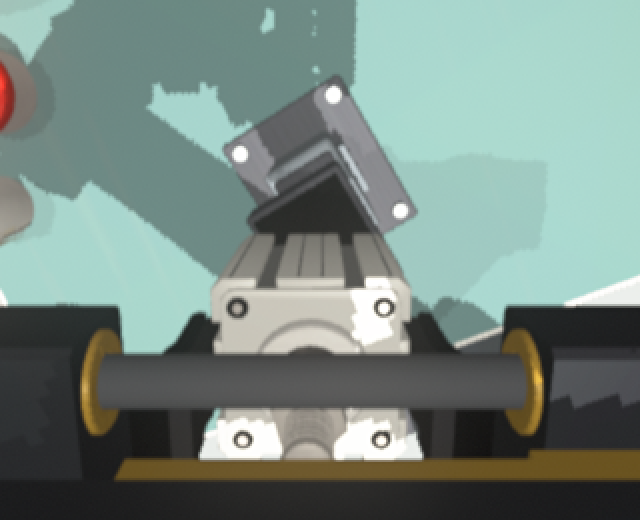

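View pics/s9b.png

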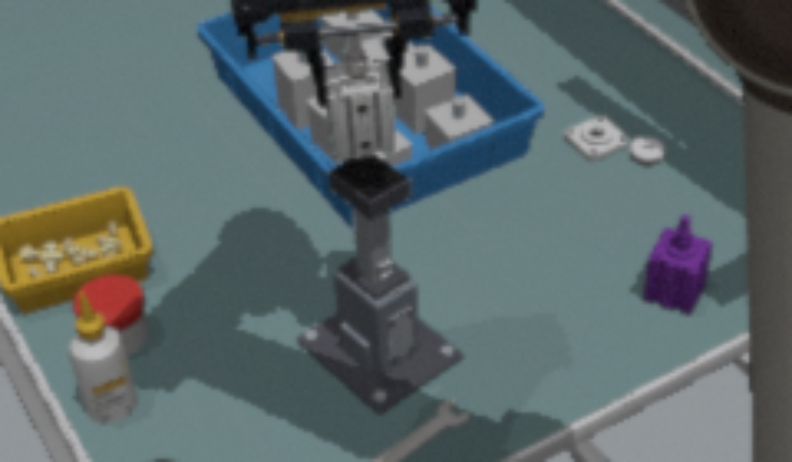

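```bash
cat > foot.py <<'E'
from station import r
from h import *
Rg=np.array([[0.014,-0.37,-0.929],[0.011,-0.929,0.37],[-1,-0.015,-0.009]])
off=np.linalg.inv(Rg)@(np.array([.511,-.1306,0])-[.512,-.1308,.0576])
s=r.sense();R=np.array(s["ee_rot"])
foot=s["tcp_pos"]+R@off
up=R@np.linalg.inv(Rg)@[0,0,1]
print(s["time_s"],"tcp",s["tcp_pos"].round(4),"foot",foot.round(4),"up",up.round(3),"F",s["wrist_force"].round(1))
print("need tool shift",(R.T@(np.array([.514,.1007,.231])-foot)).round(4))
E
python3 foot.py
```

```text
19.95 tcp [0.5105 0.1078 0.3338] foot [0.5073 0.1083 0.2762] up [ 0.039 -0.005  0.999] F [ 0.7  0.6 -4.5]
need tool shift [ 0.0449  0.0048 -0.0104]
```

Shift laterally, then come down part-way.

Emit:
apply_moves(
  xyz=[
    [0,0.003,-0.005],
    [0,0.002,-0.005],
    [0.005,0,0],
    [0.008,0,0],
    [0.008,0,0],
    [0.006,0,0],
    [0.003,0,0],
    [0,0,0],
    [0,0,0],
  ],
  twist=[0,0,0,0,0,0,0,0,0],
  claw=[0,0,0,0,0,0,0,0,0],
)

```text
time_s: 20.85
tcp_pos: [0.5174, 0.097, 0.3]
ee_rot: [[-0.027, -0.379, -0.925], [0.016, -0.925, 0.379], [-1.0, -0.004, 0.03]]
wrist_force: [-0.6, -0.1, -4.9]
gripper_width: 0.595
```

```bash
python3 foot.py
```

```text
20.85 tcp [0.5174 0.097  0.3   ] foot [0.514  0.0975 0.2425] up [ 0.041 -0.005  0.999] F [-0.6 -0.1 -4.9]
need tool shift [ 0.0115 -0.0029  0.0009]
```

Emit:
apply_moves(
  xyz=[
    [0,-0.0028,0.001],
    [0,0,0],
    [0.002,0,0],
    [0.002,0,0],
    [0,0,0],
  ],
  twist=[0,0,0,0,0],
  claw=[0,0,0,0,0],
)

```text
time_s: 21.35
tcp_pos: [0.5179, 0.1008, 0.2968]
ee_rot: [[-0.024, -0.379, -0.925], [0.017, -0.925, 0.378], [-1.0, -0.006, 0.029]]
wrist_force: [1.0, -0.4, -4.7]
gripper_width: 0.597
```

```bash
python3 foot.py; python3 look.py 10 scene wrist; python3 - <<'E'
import cv2
im=cv2.imread("pics/scene_10.png");cv2.imwrite("pics/s10b.png",cv2.resize(im[140:220,200:280],None,fx=7,fy=7,interpolation=cv2.INTER_CUBIC))
im=cv2.imread("pics/wrist_10.png");cv2.imwrite("pics/w10b.png",im[60:320,100:420].repeat(2,0).repeat(2,1))
E
```

```text
21.35 tcp [0.5179 0.1008 0.2968] foot [0.5147 0.1014 0.2393] up [ 0.038 -0.006  0.999] F [ 1.  -0.4 -4.7]
need tool shift [0.0083 0.0009 0.0001]
21.45 [0.51804062 0.10080083 0.29705385] [ 27.77476426  10.88058678  -5.91126072  -1.53391111 -73.97456028
  40.40962103] [[-0.02373615 -0.37870721 -0.92521211]
 [ 0.01657731 -0.9254947   0.3783976 ]
 [-0.99958081 -0.00635583  0.02824563]] 0.5950212890416193
```

View pics/s10b.png

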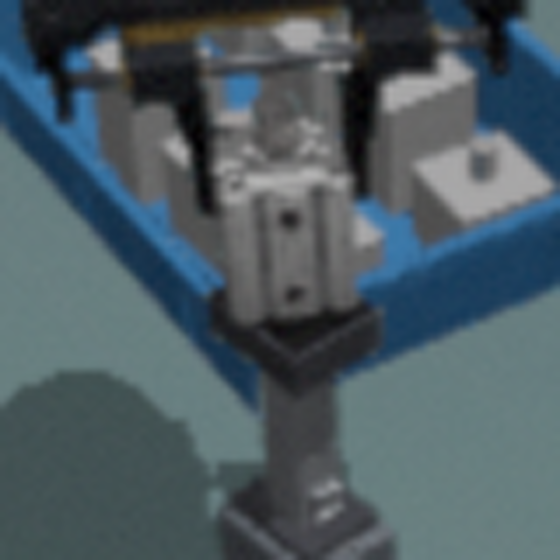

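View pics/w10b.png

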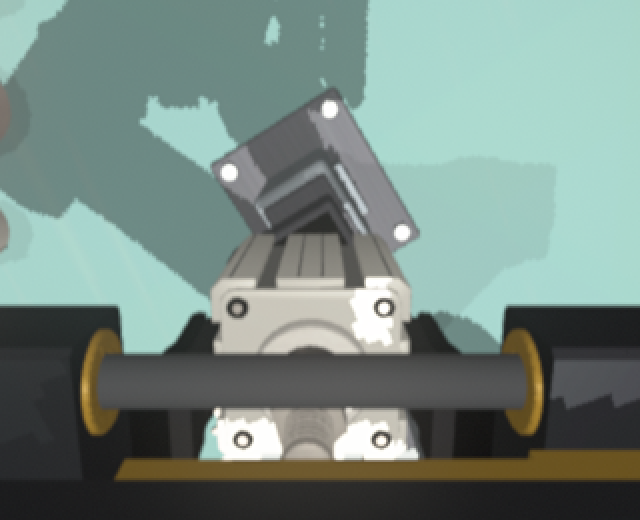

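Emit:
apply_moves(
  xyz=[
    [0.0015,0,0],
    [0.0015,0,0],
    [0.001,0,0],
  ],
  twist=[0,0,0],
  claw=[0,0,0],
)

```text
time_s: 21.75
tcp_pos: [0.5181, 0.1008, 0.293]
ee_rot: [[-0.023, -0.379, -0.925], [0.017, -0.925, 0.379], [-1.0, -0.007, 0.028]]
wrist_force: [0.2, -0.3, -4.2]
gripper_width: 0.596
```

Emit:
apply_moves(
  xyz=[
    [0.001,0,0],
  ],
  twist=[0],
  claw=[0],
)

```text
time_s: 21.85
tcp_pos: [0.518, 0.1008, 0.2919]
ee_rot: [[-0.023, -0.379, -0.925], [0.017, -0.925, 0.379], [-1.0, -0.007, 0.028]]
wrist_force: [-0.2, -0.6, -4.2]
gripper_width: 0.592
```

Emit:
apply_moves(
  xyz=[
    [0.001,0,0],
  ],
  twist=[0],
  claw=[0],
)

```text
time_s: 21.95
tcp_pos: [0.518, 0.1008, 0.2907]
ee_rot: [[-0.023, -0.379, -0.925], [0.017, -0.925, 0.379], [-1.0, -0.007, 0.028]]
wrist_force: [-0.0, -0.4, -3.6]
gripper_width: 0.593
```

Emit:
apply_moves(
  xyz=[
    [0.001,0,0],
  ],
  twist=[0],
  claw=[0],
)

```text
time_s: 22.05
tcp_pos: [0.518, 0.1008, 0.2896]
ee_rot: [[-0.023, -0.379, -0.925], [0.017, -0.925, 0.379], [-1.0, -0.007, 0.028]]
wrist_force: [0.0, -0.4, -4.9]
gripper_width: 0.596
```

Emit:
apply_moves(
  xyz=[
    [0.001,0,0],
  ],
  twist=[0],
  claw=[0],
)

```text
time_s: 22.15
tcp_pos: [0.518, 0.1008, 0.289]
ee_rot: [[-0.023, -0.379, -0.925], [0.017, -0.925, 0.378], [-1.0, -0.007, 0.028]]
wrist_force: [-1.7, 0.3, 2.3]
gripper_width: 0.598
```

Emit:
apply_moves(
  xyz=[
    [0.0007,0,0],
  ],
  twist=[0],
  claw=[0],
)

```text
time_s: 22.25
tcp_pos: [0.518, 0.1008, 0.289]
ee_rot: [[-0.023, -0.378, -0.925], [0.016, -0.926, 0.378], [-1.0, -0.007, 0.027]]
wrist_force: [-1.6, 0.2, 0.3]
gripper_width: 0.598
```

Emit:
apply_moves(
  xyz=[
    [0,0,0],
    [0,0,0],
    [0,0,0],
    [0,0,0],
    [0,0,0],
    [0,0,0],
    [0,0,0],
  ],
  twist=[0,0,0,0,0,0,0],
  claw=[0.61,0.63,0.66,0.7,0.8,0.9,1],
)

```text
time_s: 22.95
tcp_pos: [0.5205, 0.101, 0.2926]
ee_rot: [[-0.013, -0.378, -0.926], [0.018, -0.926, 0.377], [-1.0, -0.011, 0.019]]
wrist_force: [-0.0, 0.4, 0.4]
gripper_width: 0.885
```

```bash
python3 foot.py; python3 look.py 11 wrist; python3 - <<'E'
import cv2
im=cv2.imread("pics/wrist_11.png");cv2.imwrite("pics/w11b.png",im[60:320,100:420].repeat(2,0).repeat(2,1))
E
```

```text
22.95 tcp [0.5205 0.101  0.2926] foot [0.5179 0.1016 0.235 ] up [ 0.027 -0.007  0.999] F [-0.   0.4  0.4]
need tool shift [0.0041 0.0024 0.0032]
23.0 [0.52052048 0.10101526 0.29256777] [ 27.78767912  10.9609707   -6.52123704  -1.32523122 -72.72387991
  40.41638806] [[-0.01340979 -0.37778523 -0.92579614]
 [ 0.01789637 -0.92582176  0.37753647]
 [-0.99974992 -0.0115057   0.01917606]] 0.9291852623361501
```

View pics/w11b.png

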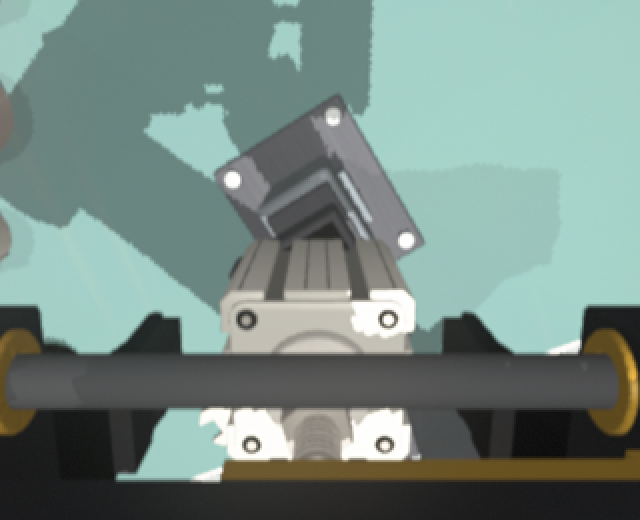

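Emit:
apply_moves(
  xyz=[
    [-0.005,0,0],
    [-0.012,0,0],
    [-0.02,0,0],
    [-0.02,0,0],
    [-0.02,0,0],
    [-0.02,0,0],
    [-0.02,0,0],
    [-0.015,0,0],
    [-0.005,0,0],
    [0,0,0],
    [0,0,0],
  ],
  twist=[0,0,0,0,0,0,0,0,0,0,0],
  claw=[1,1,1,1,1,1,1,1,1,1,1],
)

```text
time_s: 24.1
tcp_pos: [0.5224, 0.0977, 0.4429]
ee_rot: [[-0.006, -0.378, -0.926], [0.019, -0.926, 0.378], [-1.0, -0.015, 0.013]]
wrist_force: [0.3, -0.0, 0.3]
gripper_width: 1.003
```

```bash
python3 look.py 12 wrist scene top; python3 - <<'E'
import cv2
im=cv2.imread("pics/wrist_12.png");cv2.imwrite("pics/w12b.png",im[60:320,100:420].repeat(2,0).repeat(2,1))
im=cv2.imread("pics/scene_12.png");cv2.imwrite("pics/s12b.png",cv2.resize(im[120:270,180:300],None,fx=4,fy=4,interpolation=cv2.INTER_CUBIC))
E
```

```text
24.25 [0.52233653 0.09764876 0.44232279] [ 27.42648128   8.81089307  11.40448052  -1.14679033 -92.48242226
  40.32892386] [[-0.00749588 -0.37779484 -0.92585899]
 [ 0.01863725 -0.92577696  0.37761048]
 [-0.99979821 -0.01442494  0.01398057]] 1.0006739357439856
```

View pics/w12b.png

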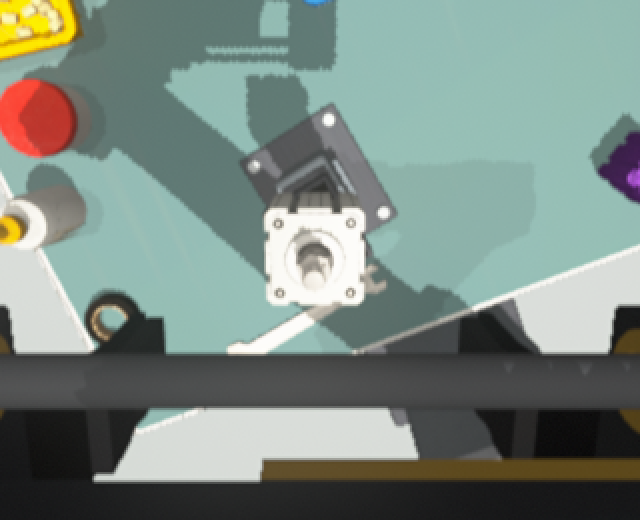

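View pics/s12b.png

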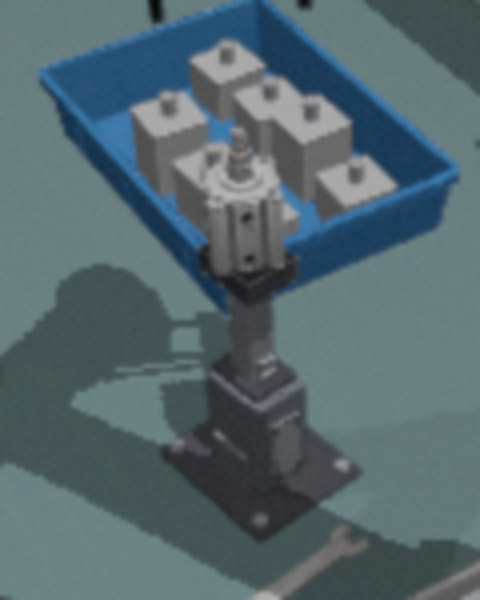

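Standing upright on the raised saddle. I'll measure the centring from two cameras.

```bash
python3 - <<'E'
from h import *
z=np.load("wrist_12.npz");K,V=z["mtx"],z["view"]
f=lambda x,y:(100+(x+.5)/2-.5,60+(y+.5)/2-.5)
p=np.array([atz(K,V,f(*c),.293) for c in [(264,209),(364,207),(367,304),(267,306)]]);print(p.mean(0))
e=np.diff(np.vstack([p,p[:1]]),axis=0);print(np.linalg.norm(e,axis=1).round(4))
print("rod",atz(K,V,f(315,276),.337))
p=np.array([atz(K,V,f(*c),.008) for c in [(240,163),(331,104),(398,215)]]);print("foot centre",(p[0]+p[2])/2)
a=np.load("scene_12.npz");K,V=a["mtx"],a["view"]
im=cv2.resize(cv2.imread("pics/scene_12.png")[140:220,200:280],None,fx=8,fy=8,interpolation=cv2.INTER_CUBIC)
def rect(cx,cy,z,a,b,yaw):
    t=np.radians(yaw);R=np.array([[np.cos(t),-np.sin(t)],[np.sin(t),np.cos(t)]])
    return [[*(np.array([cx,cy])+R@[x,y]),z] for x,y in [(a,b),(-a,b),(-a,-b),(a,-b)]]
for P,c in [(rect(.514,.101,.231,.03,.024,9.3),(0,0,255)),(rect(.514,.101,.231,.026,.026,68),(0,255,0)),(rect(.514,.101,.293,.026,.026,68),(255,0,0))]:
    q=(proj(K,V,P)-[200,140]+.5)*8-.5
    cv2.polylines(im,[q.astype(int)],True,c,1)
cv2.imwrite("pics/s12o.png",im)
E
```

```text
[0.51470987 0.1017628  0.293     ]
[0.0514 0.0525 0.0537 0.0526]
rod [0.51706454 0.10056134 0.337     ]
foot centre [0.51210009 0.10115439 0.008     ]
```

View pics/s12o.png

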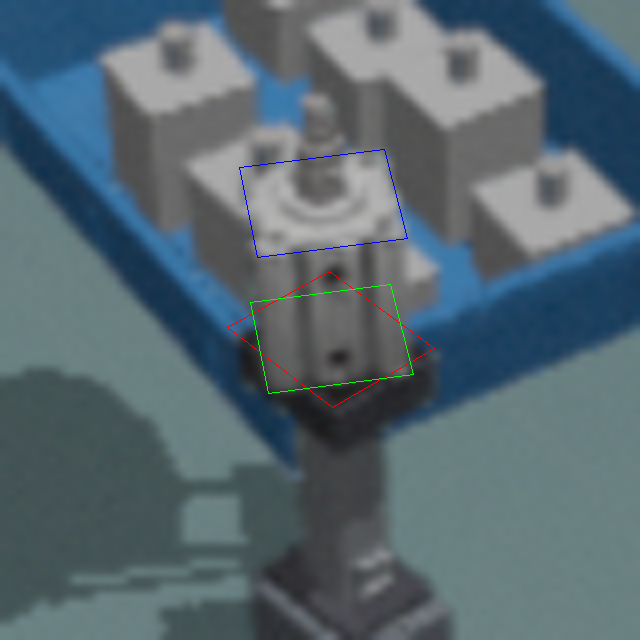

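```bash
python3 -c "
from station import r,job
print(job.finish_job()); s=r.sense();print(s['time_s'],s['wrist_force'])"
```

```text
the job is handed in; nothing more can be done
None
the job is handed in; nothing more can be done
```

The job is done and handed in at about 24 s of the 67 s allowed. The hand-in reports no verdict.

**Lifting the column:** I gripped the saddle by its long sides and lifted it in 2 mm steps. The upward pull rose to about 14 N three times, with rises starting at tool heights of roughly 179, 193 and 207 mm. It began to rise a fourth time at 221 mm, well short of the fourth click. I let it down in 1 mm steps and it settled on the pawl with no more than about 4 N of push, at a lift of about 77 mm. After I let go, the wrist image measured the saddle at about the 231 mm expected.

**Placing the cylinder:** I picked up the aluminium cylinder, not the purple look-alike, and set it on the saddle. Wrist force read about 2 N upward at contact.

**Last checks:**
- **Position:** the cylinder stands upright, with its centre measured at (0.515, 0.102) against the saddle's (0.514, 0.101). That is about 1 mm off, within the 12 mm allowed.
- **Robot clear:** the gripper is open about 10 cm above the cylinder, with wrist force near zero.
- **Bystanders:** those in view show no sign of having been moved. I judged this by eye, not by measurement.

**Disagreements:**
- The cylinder was tilted about 2° in the grip while being set down, then settled flat on release.
- The cameras disagreed by up to 3.5 mm.
- The wrist view put the rod tip about 3 mm from the saddle centre.
- The saddle outline drawn over the scene picture was about 2 px off, which is within calibration error.

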